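# Charge a sample-mill jar through a shuttered loading column

## Robot

A 6-joint arm with a two-finger parallel gripper is mounted at the origin on the work surface. World frame = base frame: x ahead of the robot, y to its left, z up, the work surface at z = 0. Lengths are in mm, angles in rad, forces in N, time in s.
With the tool pointing down it reaches from about 275 to 1000 mm from the base axis. Payload 8.4 kg.
Tool frame: the origin (TCP) lies midway between the tips of the shut fingers; the grasp point (between the pads) lies r.grip_point_offset behind it (r.grip_point_offset is the distance from the TCP to the grasp point, in mm); z points along the fingers, y is the direction in which the jaws open and shut (so a half turn about z gives the same grasp; the last joint's range is limited). The gripper opens to 85 mm and grips with 20 to 120 N. Pads are 22 mm wide; open, the fingers measure 114 mm over their backs; the gripper's body (76 mm by 85 mm) begins 54 mm behind the grasp point. The pads swing forward as they close: fully open they stand 13 mm farther back than shut.
Start: joints at [1.34, 0.353, 1.633, -0, 1.155, -0.002], TCP at [141.754, 608.715, 231.281] pointing down, gripper open.
Joint ranges: [-2.63, 2.63], [-0.92, 2.1], [0.06, 2.66], [-1.3, 4.44], [0, 2.69], [-3.02, 3.02]. Speed limits (rad/s): [2.22, 2.22, 2.79, 3.14, 3.14, 3.14].

## Interface

Orientations are given as [roll, pitch, yaw] about the fixed x, y, z axes, in that order (R = Rz(yaw) Ry(pitch) Rx(roll)).
In Python, from rig import r gives the robot as it stands.
- The arm moves only by the tool move_arm, never from a script. Its argument "targets" is one flat list of numbers, 5 for each row, row after row: the gripper's target within -1 to 1 (fully open at 1, half-way at 0, shut at -1), then the shift along the tool's x, y, z in cm, then the turn about the tool's z in degrees. In form: [gripper, tx, ty, tz, turn, gripper, tx, ty, tz, turn, ...]. A call has 1 to 10 rows; each row is the pose to reach, as a shift and turn from the pose commanded when the call began, along the tool's axes at that moment; what a row does not reach only later rows make up. A row lasts 1/10 s, in which the tool goes at most 50 mm and 8.59 degrees, less where a joint would pass 70% of its speed; a pose out of reach is approached as far as the arm can. A call with a gripper value outside its range is refused whole. The fingers move at their own pace and stop on an object; "squeeze" is the grip in N (left out, the last holds). Time passes only in rows, so rows that repeat a pose let the fingers close. It gives the time, the measured TCP pose, the force and the opening at its end, in the units of the state.
- r.sense(): the state, without advancing time (a new reading comes with each control period).
- r.grab_frame(name): name is "side" or "top"; returns a dict with "img" (420x560x3 uint8, blue, green, red), "K" (3x3 intrinsics, pixels), "world_to_cam" (4x4, takes a point from world to camera coordinates). Camera axes: x right, y down, z forward; pixel columns grow to the right and rows downward; lengths in mm; the calibration is good to about 2 mm. A picture is of the moment at which its call begins. There is no depth.
- r.sign_off(): hands the job in, once; it reports no verdict.
Trained networks look in a picture, given as the dict that the camera call returned (one of the last four; its "shot" number tells which), for a name from the list of things; names that differ only in an ending like _2 or _b are one class to them, and where a whole thing is asked for, a point or a joint stands for the part that bears it (a point fixed in the world has none). Each returns a list of dicts, best first, with "conf" (0 to 1); they miss things now and then, are a little off and sometimes report something else, mostly with a low value. They report only what shows in the picture. A call takes as long as a camera call. They do not tell look-alikes from the thing itself.
- r.outline_of(picture, thing): "region" (420x560 bool, what is visible of it).
- r.mark_of(picture, thing): "position" ([x, y, z] in mm, in world coordinates, good to about 4 mm: a listed point, or the origin of a listed thing).
The state is a dict: "clock": time; "qpos": joint angles; "qvel": joint speeds; "joint_efforts": joint torques, N m; "eef_pos": TCP position; "tcp_rot": TCP orientation; "contact_force": force on the tool from outside, world axes, zero at the start; "wrist_torque": the same for the moment, N m; "opening": opening from 0.0 (shut) to 1.0 (fully open).
Only numpy, scipy, OpenCV 4.12 (cv2) and the standard library are available. Lean on these libraries where they do the work, as an engineer would, in place of code of your own. Each camera call takes 0.05 s, during which the arm holds its last target.

## Task

Take the shutter blade from its grey rest and slide it along the runway into the slot of the loading stand until it is fully home against the end stop, so that it closes the column. Then drop every orange grinding ball through the blue funnel so that all of them are stacked in the clear column on the blade, and only then pull the blade out to let the whole charge fall together into the jar. Finish with the blade lying flat in its grey rest and all the balls in the jar, and leave the two capped vials where they stand.

Things in the scene. Friction and masses are not known exactly. Their poses are not given: they have to be found in the camera images.
- stand: Loading stand, fixed to the table. Origin on the column's vertical axis, at table height. +x: the direction in which the blade slides in; z up. Base plate 8 mm thick, x -205 to 85, y +-48 mm. White runway block on the -x side, x -200 to -35 mm, top at z 84 mm. Two steel posts 12 x 12 mm at y +-42 mm up to z 210 mm. Column, funnel, slot and jar: see the points.
- funnel_mouth (a point): Centre of the mouth of the blue square funnel (funnel and column are of slick plastic), at its rim, 254 mm above the table; stand axes. The mouth is 76 x 76 mm and narrows to 18.5 x 18.5 mm at 207 mm above the table, where the column begins.
- column_foot (a point): On the column axis at z 91 mm, the foot of the clear square column: bore 18.5 x 18.5 mm, outside 24.5 x 24.5 mm, up to z 207 mm. The slot under it is 7 mm high (z 84 to 91 mm).
- slot_entry (a point): Middle of the runway's top (z 84 mm), 37 mm before the column axis; stand axes. Rails 8 mm high run along both sides from x -200 to +37 mm in the stand's frame, inner faces at y +-21, outer +-28 mm. The runway goes on flush under the column, with only a 26 x 26 mm hole on the axis that leads down to the jar.
- slot_stop (a point): Face of the steel end stop of the slot, at runway height (z 84 mm), 24 mm beyond the column axis.
- jar_floor (a point): Centre of the flat floor of the clear jar, 8 mm above the table and 50 mm beyond the column axis. Under the column a 50 degree ramp (top at z 50 mm) leads what falls through the slot's hole out to this floor. The jar spans x -36 to +80 mm, y +-33 mm in the stand's frame, its walls 4 mm thick with the rim at z 70 mm; beyond x +37 mm it is open above. Balls must go in through the column.
- blade: Shutter blade, loose, 90 g: steel strip 153 x 32 mm, 4 mm thick, with an upright red grip tab 32 mm long (x), 12 mm thick (y), its top 46 mm above the underside. Origin on the underside, below the tab's middle; +x along the strip towards its tip; strip from x -18 to +135 mm. Starts flat in the grey rest. Fully home, its origin is at x -111 mm, z 84 mm in the stand's frame, the two +x axes parallel.
- blade_tip (a point): Middle of the blade's front end, on its underside (135 mm ahead of the blade's origin). Fully home, it is at x +24 mm in the stand's frame; less than 6 mm short of that counts as fully home.
- blade_mid (a point): Middle of the blade's strip, on its underside (58.5 mm ahead of the blade's origin).
- rest: Fixed grey tray, the rest for the blade: outside 194 mm (x) by 72 mm (y), walls 3 mm thick and 9 mm high, inner floor 3 mm above the table. Origin under its centre, at the table. The blade lies in it lengthwise, its tip to either end; at the start to +x.
- mat: Fixed black mat 170 x 170 mm, 2 mm thick, on which the balls lie at the start. Origin under its centre, at the table.
- ball1: Orange plastic-coated grinding ball, loose, 18 g, 16 mm in diameter; origin at its centre. It rolls stiffly and soon comes to rest. There are 4 to 6 balls; this one may be absent.
- ball2: Orange plastic-coated grinding ball, loose, 18 g, 16 mm in diameter; origin at its centre. It rolls stiffly and soon comes to rest. There are 4 to 6 balls; this one may be absent.
- ball3: Orange plastic-coated grinding ball, loose, 18 g, 16 mm in diameter; origin at its centre. It rolls stiffly and soon comes to rest. There are 4 to 6 balls; this one may be absent.
- ball4: Orange plastic-coated grinding ball, loose, 18 g, 16 mm in diameter; origin at its centre. It rolls stiffly and soon comes to rest. There are 4 to 6 balls; this one may be absent.
- ball5: Orange plastic-coated grinding ball, loose, 18 g, 16 mm in diameter; origin at its centre. It rolls stiffly and soon comes to rest. There are 4 to 6 balls; this one may be absent.
- ball6: Orange plastic-coated grinding ball, loose, 18 g, 16 mm in diameter; origin at its centre. It rolls stiffly and soon comes to rest. There are 4 to 6 balls; this one may be absent.
- vial_green: Capped glass vial with green cap, loose, 24 mm wide, 56 mm tall, standing; to be left alone. Origin at its underside.
- vial_red: Capped glass vial with red cap, loose, 24 mm wide, 56 mm tall, standing; to be left alone. Origin at its underside.
Things that resemble listed ones, but are neither listed nor needed, are in the scene too. What is shaped like the blade but yellow is not meant.

How it is judged:
By the outcome, as a careful person would: the job done as asked, in the order asked, and still so for the second after the job is handed in, with the robot touching nothing.
Of ball1, ball2, ball3, ball4, ball5, ball6 only 4 to 6 are there at a start; the rules pass over those that are not, and their reading is None.
At some moment in a run one of ball1, ball2, ball3, ball4, ball5, ball6 may be knocked a few centimetres aside while the robot is not near it.
Once in a run the grip may slacken for a moment while it holds something.
It also fails if it takes over 200 s, if anything falls off the work surface, if the arm or the gripper's body presses on something with over 40 N, if the wrist force passes 120 N, or if a joint passes its speed limit or range.

## Working session

There is one attempt and no reset: what is moved stays moved. The work goes in short steps, Python scripts to look and compute and a tool call to move; the robot and the scene stay as the last step left them, time stands still between calls to the robot, and variables do not carry over. Pictures are saved under pics/ and viewed, and the job is handed in when it is done.

Besides the shell and the picture viewer there is one more tool, called after "Request:" in YAML: its name, and indented under it one key for each argument. move_arm: Moves the arm, as the interface text tells. Its arguments: {"type":"object","properties":{"targets":{"type":"array","items":{"type":"number"}},"squeeze":{"type":"number"}},"required":["targets"]}

```bash
ls -la; mkdir -p pics
cat > h.py <<'E'
import numpy as np, cv2
from rig import r
def save(n,f,crop=None,s=1):
    im=f["img"]
    if crop: x0,y0,x1,y1=crop; im=im[y0:y1,x0:x1]
    if s!=1: im=cv2.resize(im,None,fx=s,fy=s,interpolation=cv2.INTER_CUBIC)
    cv2.imwrite(f"pics/{n}.png",im)
def proj(f,p):
    T=np.array(f["world_to_cam"]);K=np.array(f["K"])
    c=T[:3,:3]@np.array(p,float)+T[:3,3]; u=K@c; return u[:2]/u[2]
def onz(f,uv,z):
    T=np.array(f["world_to_cam"]);K=np.array(f["K"])
    d=T[:3,:3].T@np.linalg.inv(K)@np.array([uv[0],uv[1],1.]); o=-T[:3,:3].T@T[:3,3]
    return o+d*(z-o[2])/d[2]
E
python3 - <<'E'
from h import *
print(r.sense(), r.grip_point_offset)
for n in("top","side"):
    f=r.grab_frame(n); save(n+"0",f)
    T=np.array(f["world_to_cam"]); print(n,(-T[:3,:3].T@T[:3,3]).round(),np.array(f["K"])[0,0])
    for t in ["stand","funnel_mouth","column_foot","slot_entry","slot_stop","jar_floor","blade","blade_tip","blade_mid","rest","mat","ball1","vial_green","vial_red"]:
        for d in r.mark_of(f,t): 
            p=np.array(d["position"]); print(t,p.round(1),round(d["conf"],2),proj(f,p).round())
E
```

```text
total 12
drwxr-xr-x  3 agent agent 4096 Dec  7 16:20 .
drwxr-xr-x 23 root  root  4096 Dec  7 16:20 ..
drwxr-xr-x  2 agent agent 4096 Dec  7 16:20 pics
{'clock': 0.0, 'qpos': array([ 1.33961231e+00,  3.53632564e-01,  1.63414711e+00, -1.02610719e-05,
        1.15518575e+00, -2.40915488e-03]), 'qvel': array([ 0.00039099,  0.00078718,  0.00088512, -0.00010666,  0.00063647,
       -0.00189662]), 'joint_efforts': array([ 3.70820799e-04, -6.05263209e+01, -3.42064047e+01,  2.07451353e-04,
        9.33819363e-03,  2.92282346e-05]), 'eef_pos': array([141.63946365, 608.24823112, 230.56585686]), 'tcp_rot': array([-3.14021986e+00,  6.07460051e-06,  2.91282194e+00]), 'contact_force': array([ 0.70333965, -0.59184075, -0.24205777]), 'wrist_torque': array([ 0.04113395,  0.00416999, -0.02369903]), 'opening': 0.9998853283133552} 18.700000000000003
top [ 347.   17. 1468.] 510.7362959536117
stand [ 6.534e+02 -1.100e+00 -1.000e-01] 0.77 [281. 157.]
funnel_mouth [651.5  -3.6 256.8] 0.71 [284. 136.]
funnel_mouth [543.8 282.1   1.8] 0.43 [184. 196.]
column_foot [653.5  -4.7  93.7] 0.75 [283. 150.]
slot_entry
[... 2113 characters left out ...]
457.9 -301.8    9.3] 0.18 [300. 356.]
blade_mid [546.7 267.   -1.5] 0.78 [286. 201.]
blade_mid [ 511.  -299.4   10.5] 0.71 [324. 350.]
blade_mid [330.6 210.2   1.1] 0.61 [216. 220.]
blade_mid [263.3 397.5  -2. ] 0.6 [190. 188.]
blade_mid [699.2 174.2   1.4] 0.15 [344. 212.]
rest [ 5.403e+02  2.799e+02 -3.000e-01] 0.75 [284. 198.]
mat [ 511.8 -273.2   -1. ] 0.83 [321. 344.]
ball1 [ 464.2 -247.2    5.6] 0.58 [297. 336.]
ball1 [ 458.4 -303.3    7.8] 0.5 [300. 357.]
ball1 [ 500.2 -239.6   12. ] 0.42 [313. 329.]
ball1 [ 509.9 -299.9    9.5] 0.41 [324. 351.]
ball1 [ 551.8 -303.6    8. ] 0.4 [344. 349.]
vial_green [701.8 173.3   2.6] 0.56 [345. 211.]
vial_red [ 711.6 -180.7    4.5] 0.55 [394. 298.]
```

View pics/top0.png

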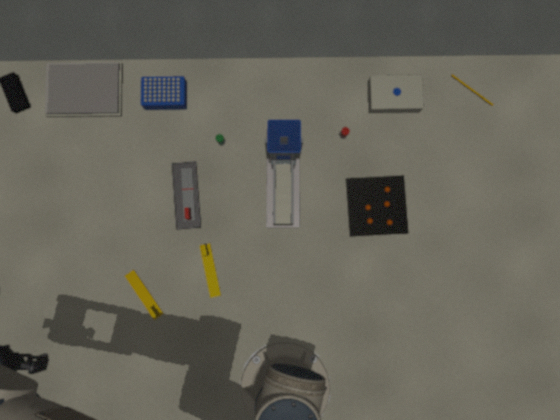

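View pics/side0.png

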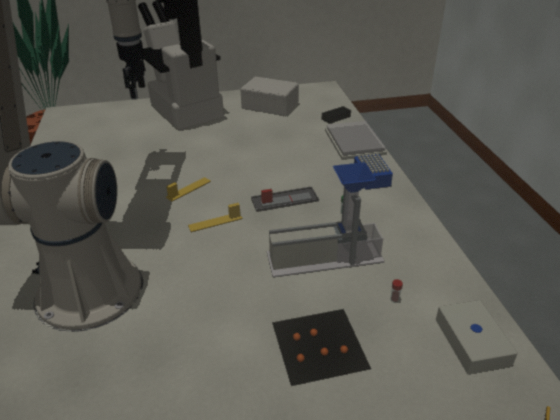

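Run:
```python
from h import *
f=r.grab_frame("top");g=r.grab_frame("side")
a=cv2.resize(f["img"][150:330,100:260],(533,600),interpolation=cv2.INTER_CUBIC);cv2.imwrite("pics/c1.png",a)
a=cv2.resize(f["img"][110:250,260:420],(686,600),interpolation=cv2.INTER_CUBIC);cv2.imwrite("pics/c2.png",a)
save("c3",g,(160,150,420,380),2.6)
```

```text
(no output)
```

View pics/c1.png

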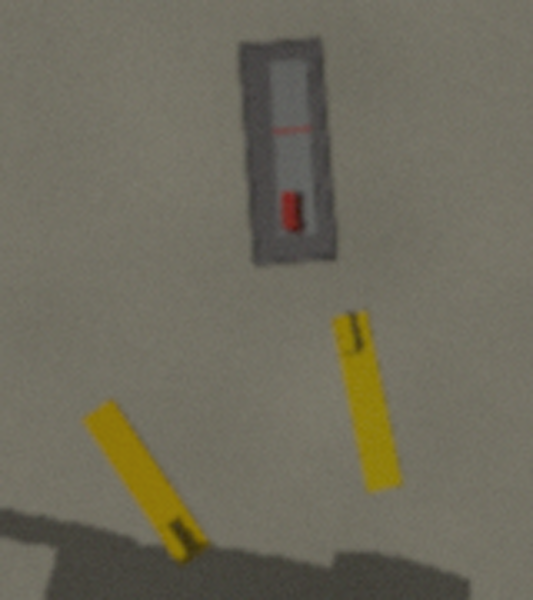

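View pics/c2.png

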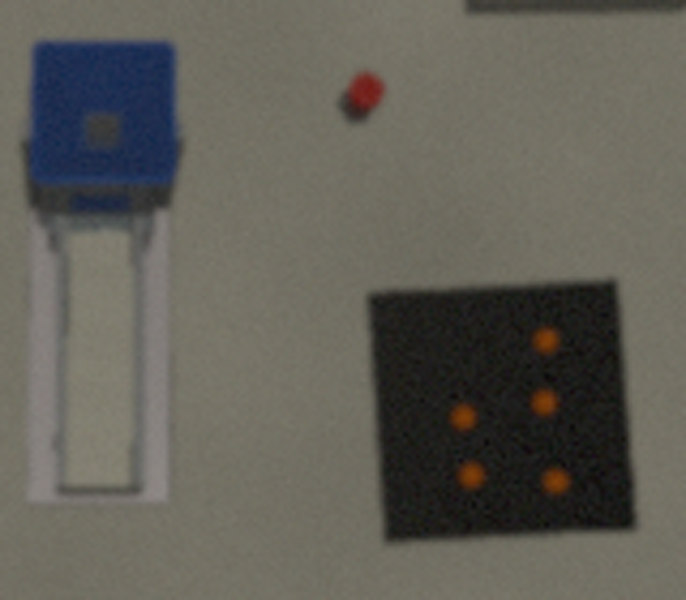

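View pics/c3.png

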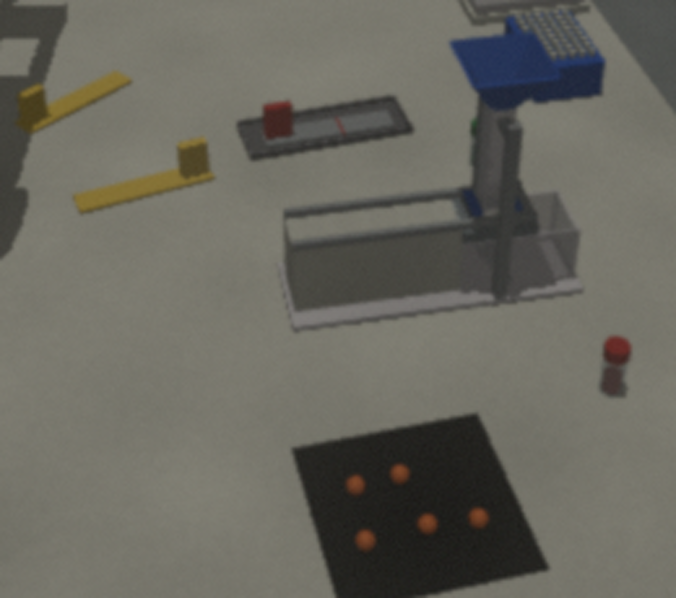

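Five balls on the mat, at top pixels (387,189), (387,204), (368,207), (370,221) and (389,222). Three things are blade-shaped: two are yellow at (209,270) and (143,294), and the one in the grey tray at (187,195) has the red tab. The red-tabbed one fits the description, and crop c1 confirms it. Next I refine the poses.

```bash
cat >> h.py <<'E'
def tri(fs,uvs):
    A=[]
    for f,uv in zip(fs,uvs):
        P=np.array(f["K"])@np.array(f["world_to_cam"])[:3]
        A+= [uv[0]*P[2]-P[0],uv[1]*P[2]-P[1]]
    X=np.linalg.svd(np.array(A))[2][-1]; return X[:3]/X[3]
def hsv(f): return cv2.cvtColor(f["img"],cv2.COLOR_BGR2HSV)
def blobs(m,amin=8):
    n,l,s,c=cv2.connectedComponentsWithStats(m.astype(np.uint8))
    return [(c[i],s[i,4],l==i) for i in range(1,n) if s[i,4]>=amin]
def balls(f,box):
    H=hsv(f); m=(H[...,0]>3)&(H[...,0]<20)&(H[...,1]>140)&(H[...,2]>70)
    z=np.zeros_like(m); x0,y0,x1,y1=box; z[y0:y1,x0:x1]=m[y0:y1,x0:x1]
    return blobs(z,6)
def rects(f,mask,z):
    ys,xs=np.nonzero(mask); P=np.array([onz(f,(x,y),z)[:2] for x,y in zip(xs,ys)],np.float32)
    return cv2.minAreaRect(P)
E
python3 - <<'E'
from h import *
f=r.grab_frame("top");g=r.grab_frame("side")
bt=balls(f,(340,170,420,240)); bs=balls(g,(270,300,380,390))
for c,a,_ in bt: print("T",c.round(1),a,onz(f,c,10)[:2].round(1))
for c,a,_ in bs: print("S",c.round(1),a,onz(g,c,10)[:2].round(1))
for nm,p,z in(("blade",f,5),("blade",g,5),("rest",f,9),("rest",g,9),("mat",f,2),("mat",g,2)):
    for d in r.outline_of(p,nm): 
        ys,xs=np.nonzero(d["region"]); print(nm,z,round(d["conf"],2),xs.mean().round(),ys.mean().round(),rects(p,d["region"],z))
# funnel blue
for p,box in((f,(255,115,310,165)),):
    H=hsv(p); m=(H[...,0]>105)&(H[...,0]<130)&(H[...,1]>120)
    z=np.zeros_like(m);z[box[1]:box[3],box[0]:box[2]]=m[box[1]:box[3],box[0]:box[2]]
    c,a,mm=max(blobs(z),key=lambda b:b[1]); print("funnel",c,a,rects(p,mm,254))
# red tab
uv=[]
for p,box in((f,(170,190,210,235)),(g,(250,180,285,210))):
    H=hsv(p); m=((H[...,0]<8)|(H[...,0]>172))&(H[...,1]>110)
    z=np.zeros_like(m);z[box[1]:box[3],box[0]:box[2]]=m[box[1]:box[3],box[0]:box[2]]
    c,a,mm=max(blobs(z),key=lambda b:b[1]); print("tab",c,a,rects(p,mm,49),rects(p,mm,27)); 
a=cv2.resize(f["img"][150:240,165:210],None,fx=6.5,fy=6.5,interpolation=cv2.INTER_CUBIC);cv2.imwrite("pics/d1.png",a)
a=cv2.resize(f["img"][115:235,255:312],None,fx=5,fy=5,interpolation=cv2.INTER_CUBIC);cv2.imwrite("pics/d2.png",a)
E
```

```text
T [387. 189.] 21 [ 555.1 -303.8]
T [386.5 203.5] 24 [ 513.1 -301. ]
T [367.8 206.9] 23 [ 503.9 -246.9]
T [369.5 220.5] 24 [ 464.7 -250.7]
T [389.2 221.9] 23 [ 459.9 -307. ]
S [313.3 331.4] 34 [ 500.6 -245.5]
S [296.4 335.8] 34 [ 461.9 -249.9]
S [343.7 348.5] 36 [ 551.9 -302.7]
S [323.9 350.8] 40 [ 509.7 -300.2]
S [300.1 357. ] 40 [ 457.1 -305.9]
blade 5 0.94 187.0 194.0 ((549.0725708007812, 272.2113342285156), (152.90863037109375, 32.76097869873047), 3.4230217933654785)
blade 5 0.77 143.0 294.0 ((264.37841796875, 396.3324890136719), (153.2073516845703, 34.22722625732422), 34.172584533691406)
blade 5 0.7 209.0 270.0 ((329.7100524902344, 208.71815490722656), (153.5624237060547, 34.957374572753906), 11.294248580932617)
blade 5 0.85 281.0 198.0 ((542.936767578125, 294.04962158203125), (153.67816162109375, 90.91914367675781), 2.7589306831359863)
blade 5 0.79 218.0 219.0 ((338.2514953613281, 207.26589965820312), (176.9470672607422, 77.9419174194336), 31.722103118896484)
blade 5 0.73 184.0 189.0 ((248.17254638671875, 406.1556396484375), (156.77362060546875, 82.51822662353516), 33.6649017333
[... 669 characters left out ...]
-274.8815002441406), (169.62722778320312, 171.60568237304688), 2.4736344814300537)
funnel [283.64458465 135.93270242] 951 ((652.976318359375, -3.5988693237304688), (79.83777618408203, 79.00407409667969), 89.29471588134766)
tab [187.05555556 213.07407407] 54 ((488.7126770019531, 263.83465576171875), (28.24340057373047, 13.950907707214355), 0.26635661721229553) ((490.9064636230469, 267.6600341796875), (28.681291580200195, 14.167204856872559), 0.2663843631744385)
tab [266.24271845 195.12621359] 103 ((481.9606018066406, 237.9447784423828), (60.87698745727539, 26.314714431762695), 79.71039581298828) ((486.8372802734375, 269.5880126953125), (62.48414611816406, 27.00942611694336), 79.7103271484375)
```

View pics/d2.png

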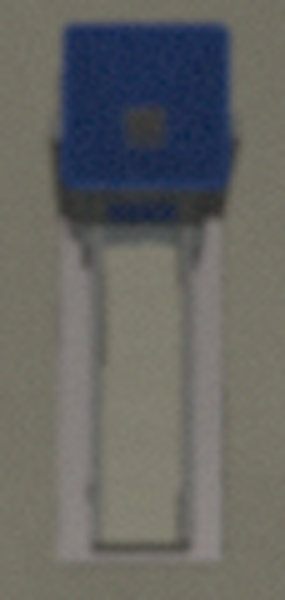

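Run:
```python
from h import *
from scipy.optimize import minimize
# fit stand pose by gradient along model edges in both views
def edges():
    L=[]
    def rect(x0,x1,y0,y1,z): 
        c=[(x0,y0,z),(x1,y0,z),(x1,y1,z),(x0,y1,z)]
        for i in range(4): L.append((c[i],c[(i+1)%4]))
    rect(-38,38,-38,38,254)
    for y in(-28,-21,21,28): L.append(((-198,y,92),(-45,y,92)))
    L.append(((-200,-21,84),(-200,21,84)))
    for y in(-48,48): L.append(((-205,y,8),(-50,y,8)))
    L.append(((-205,-48,8),(-205,48,8)))
    return L
P=np.concatenate([np.linspace(a,b,40) for a,b in edges()])
def G(f):
    g=cv2.GaussianBlur(f["img"],(0,0),1.0).astype(np.float32)
    gx=cv2.Sobel(g,cv2.CV_32F,1,0);gy=cv2.Sobel(g,cv2.CV_32F,0,1)
    return np.minimum(np.sqrt(gx**2+gy**2).max(2),120)
for names in(("top",),("side",),("top","side")):
    F=[r.grab_frame(n) for n in names]; Gs=[G(f) for f in F]
    def cost(q):
        c,s=np.cos(q[2]/50),np.sin(q[2]/50)
        W=np.c_[q[0]+c*P[:,0]-s*P[:,1],q[1]+s*P[:,0]+c*P[:,1],P[:,2]]
        t=0
        for f,g in zip(F,Gs):
            T=np.array(f["world_to_cam"]);K=np.array(f["K"]);C=W@T[:3,:3].T+T[:3,3];u=C@K.T;u=u[:,:2]/u[:,2:]
            t-=cv2.remap(g,u[:,0].astype(np.float32)[None],u[:,1].astype(np.float32)[None],cv2.INTER_LINEAR).mean()
        return t
    best=min((minimize(cost,[652+dx,-3+dy,w],method="Nelder-Mead",options=dict(initial_simplex=[[652+dx,-3+dy,w],[655+dx,-3+dy,w],[652+dx,0+dy,w],[652+dx,-3+dy,w+1.5]])) for dx in(-3,0,3) for dy in(-3,0,3) for w in(-1.5,0,1.5)),key=lambda o:o.fun)
    print(names,best.x[:2],np.degrees(best.x[2]/50),best.fun)
```

```text
('top',) [657.0840073   -4.01770209] -0.9146373237860315 -65.87539672851562
('side',) [651.05953927  -9.18827805] -2.5377923907612248 -72.46540069580078
('top', 'side') [654.70209613  -4.098563  ] -0.7140155435170535 -133.10060119628906
```

```bash
cat >> h.py <<'E'
from scipy.spatial.transform import Rotation as Ro
def mv(x,y,z,yaw):
    s=r.sense(); R=Ro.from_euler("xyz",s["tcp_rot"]).as_matrix()
    d=R.T@(np.array([x,y,z])-s["eef_pos"]); 
    t=-(yaw-np.degrees(s["tcp_rot"][2])); t=(t+180)%360-180
    print("clock %.1f"%s["clock"],"eef",s["eef_pos"].round(1),"yaw %.1f"%np.degrees(s["tcp_rot"][2]),"F",s["contact_force"].round(1),"op %.3f"%s["opening"])
    print("cm:",(d/10).round(2),"turn %.1f"%t)
E
python3 - <<'E'
from h import *
mv(488.5,268.5,130,183.4)
E
```

```text
clock 2.2 eef [141.8 608.7 231.3] yaw 166.9 F [-1.   0.3  0.2] op 1.001
cm: [-41.49 -25.27  10.13] turn -16.5
```

Request:
move_arm:
  targets: [0.2,-41.5,-25.3,10.1,-16.5,0.2,-41.5,-25.3,10.1,-16.5,0.2,-41.5,-25.3,10.1,-16.5,0.2,-41.5,-25.3,10.1,-16.5,0.2,-41.5,-25.3,10.1,-16.5,0.2,-41.5,-25.3,10.1,-16.5,0.2,-41.5,-25.3,10.1,-16.5,0.2,-41.5,-25.3,10.1,-16.5,0.2,-41.5,-25.3,10.1,-16.5,0.2,-41.5,-25.3,10.1,-16.5]
  squeeze: 60

```text
clock: 3.2
eef_pos: [490.0, 266.5, 130.1]
tcp_rot: [3.141, 0.0, -3.083]
contact_force: [0.3, 0.4, -0.6]
opening: 0.6
```

Request:
move_arm:
  targets: [0.2,0,0,0,0,0.2,0,0,0,0,0.2,0,0,0,0]

```text
clock: 3.5
eef_pos: [488.1, 268.7, 130.4]
tcp_rot: [3.141, -0.0, -3.082]
contact_force: [-0.9, -0.1, 0.1]
opening: 0.601
```

Run:
```python
from h import *
mv(488.5,268.5,18,183.4)
f=r.grab_frame("top");g=r.grab_frame("side")
a=np.hstack([cv2.resize(f["img"][140:250,130:250],(400,367)),cv2.resize(g["img"][100:230,210:340],(400,367))]);cv2.imwrite("pics/e1.png",a)
```

```text
clock 3.5 eef [488.1 268.7 130.4] yaw -176.6 F [-0.9 -0.1  0.1] op 0.601
cm: [-0.04 -0.02 11.24] turn 0.0
```

View pics/e1.png

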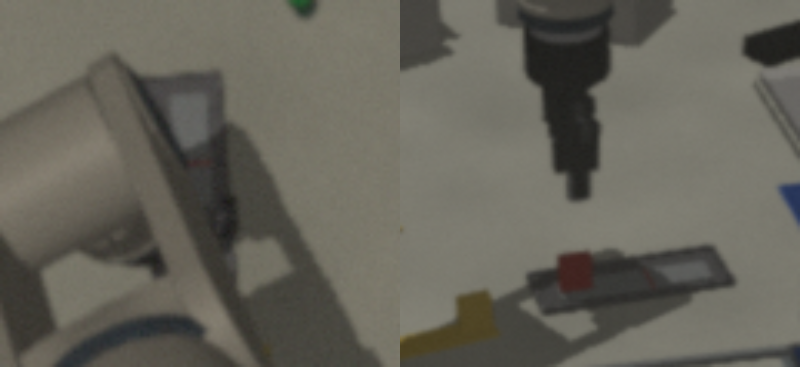

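The right half shows the gripper over the red tab at crop (575,270), lined up. Descending.

Request:
move_arm:
  targets: [0,0,0,3,0,0,0,0,6,0,-0.2,0,0,8.5,0,-0.2,0,0,10,0,-0.2,0,0,11.2,0,-0.2,0,0,11.2,0,-0.2,0,0,11.2,0]

```text
clock: 4.3
eef_pos: [488.9, 268.6, 18.8]
tcp_rot: [3.141, 0.001, -3.082]
contact_force: [0.3, 0.5, 0.4]
opening: 0.402
```

Request:
move_arm:
  targets: [-1,0,0,0,0,-1,0,0,0,0,-1,0,0,0,0,-1,0,0,0,0,-1,0,0,0,0,-1,0,0,0,0,-1,0,0,0,0,-1,0,0,0,0]

```text
clock: 5.1
eef_pos: [489.4, 268.7, 19.4]
tcp_rot: [3.141, 0.002, -3.083]
contact_force: [-1.2, 0.6, 6.4]
opening: 0.128
```

Run:
```python
from h import *
mv(488.5,268.5,18,183.4)
g=r.grab_frame("side")
save("e2",g,(230,150,340,240),5)
```

```text
clock 5.1 eef [489.4 268.7  19.4] yaw -176.6 F [-1.2  0.6  6.4] op 0.128
cm: [ 0.09 -0.01  0.14] turn -0.0
```

View pics/e2.png

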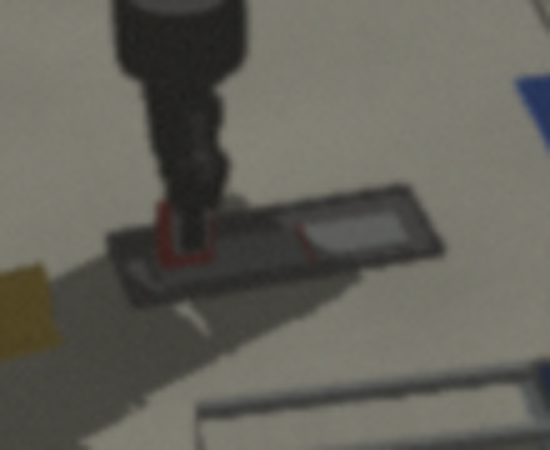

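Request:
move_arm:
  targets: [-1,0,0,-1,0,-1,0,0,-2,0,-1,0,0,-4,0,-1,0,0,-6,0,-1,0,0,-9,0,-1,0,0,-12,0,-1,0,0,-15,0,-1,0,0,-15,0,-1,0,0,-15,0,-1,0,0,-15,0]

```text
clock: 6.15
eef_pos: [487.8, 267.8, 167.5]
tcp_rot: [-3.141, -0.001, -3.082]
contact_force: [-0.3, 0.1, -1.3]
opening: 0.133
```

Run:
```python
from h import *
mv(458,-1,180,179.3)
f=r.grab_frame("top");g=r.grab_frame("side")
a=np.hstack([cv2.resize(f["img"][140:250,130:250],(400,367)),cv2.resize(g["img"][90:220,210:340],(400,367))]);cv2.imwrite("pics/e3.png",a)
```

```text
clock 6.2 eef [487.8 267.8 167.5] yaw -176.6 F [-0.3  0.1 -1.3] op 0.133
cm: [  4.57 -26.65  -1.22] turn 4.1
```

View pics/e3.png

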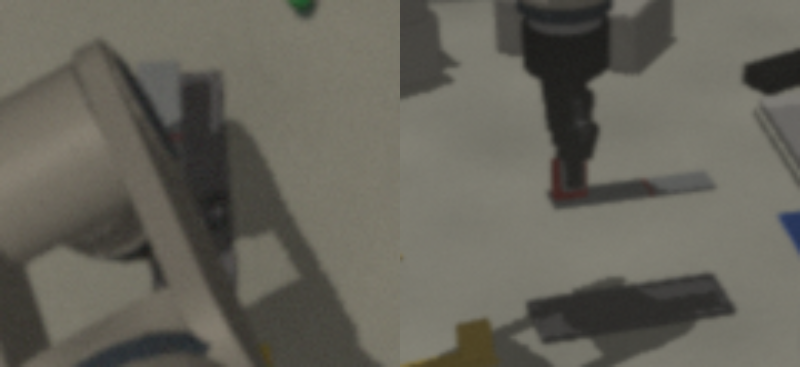

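Request:
move_arm:
  targets: [-1,2,-3,-1.2,1,-1,4.6,-8,-1.2,4.1,-1,4.6,-12,-1.2,4.1,-1,4.6,-16,-1.2,4.1,-1,4.6,-20,-1.2,4.1,-1,4.6,-24,-1.2,4.1,-1,4.6,-26.6,-1.2,4.1,-1,4.6,-26.6,-1.2,4.1,-1,4.6,-26.6,-1.2,4.1,-1,4.6,-26.6,-1.2,4.1]

```text
clock: 7.25
eef_pos: [458.0, 0.5, 179.8]
tcp_rot: [3.141, -0.001, 3.129]
contact_force: [-0.4, 0.0, -0.7]
opening: 0.131
```

Run:
```python
from h import *
mv(458,-1,115,179.25)
f=r.grab_frame("top");g=r.grab_frame("side")
a=np.hstack([cv2.resize(f["img"][110:240,220:350],(400,400)),cv2.resize(g["img"][140:300,230:390],(400,400))]);cv2.imwrite("pics/e4.png",a)
```

```text
clock 7.2 eef [458.    0.5 179.8] yaw 179.3 F [-0.4  0.  -0.7] op 0.131
cm: [-0.   -0.15  6.48] turn 0.1
```

View pics/e4.png

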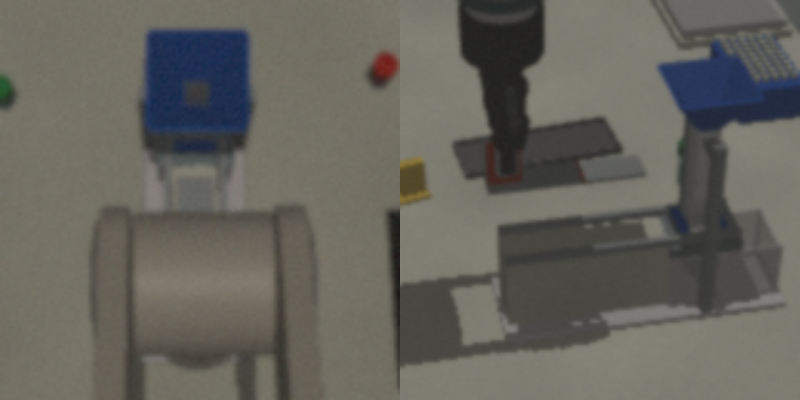

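The blade tip shows at crop (195,187), centred between the rails. Lowering.

Request:
move_arm:
  targets: [-1,0,-0.1,2,0,-1,0,-0.1,4,0,-1,0,-0.1,6,0,-1,0,-0.1,7.2,0,-1,0,-0.1,7.2,0,-1,0,-0.1,7.2,0]

```text
clock: 7.95
eef_pos: [458.6, -0.7, 108.6]
tcp_rot: [3.142, -0.0, 3.13]
contact_force: [-0.1, 0.7, -0.3]
opening: 0.127
```

Run:
```python
from h import *
mv(458,-1,101,179.25)
f=r.grab_frame("top");g=r.grab_frame("side")
a=np.hstack([cv2.resize(f["img"][140:200,250:310],(400,400)),cv2.resize(g["img"][190:290,250:350],(400,400))]);cv2.imwrite("pics/e5.png",a)
```

```text
clock 8.0 eef [458.6  -0.7 108.6] yaw 179.3 F [-0.1  0.7 -0.3] op 0.127
cm: [ 0.06 -0.03  0.76] turn 0.1
```

View pics/e5.png

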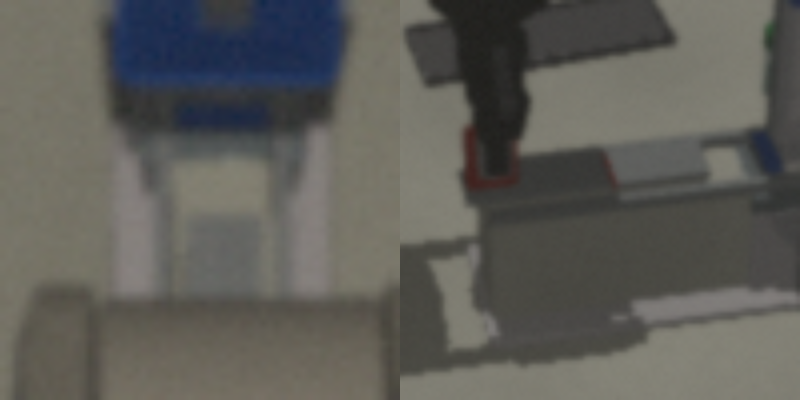

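Request:
move_arm:
  targets: [-1,0,0,0.3,0,-1,0,0,0.5,0,-1,0,0,0.6,0,-1,0,0,0.7,0,-1,0,0,0.8,0,-1,0,0,0.8,0]

```text
clock: 8.65
eef_pos: [458.4, -1.1, 100.4]
tcp_rot: [-3.142, 0.0, 3.129]
contact_force: [0.5, 0.2, 0.5]
opening: 0.134
```

Request:
move_arm:
  targets: [-1,0,0,0.1,0,-1,-1,0,0.1,0,-1,-2,0,0.1,0,-1,-3,0,0.1,0,-1,-4,0,0.1,0,-1,-5,0,0.1,0,-1,-5,0,0.1,0]

```text
clock: 9.35
eef_pos: [508.4, -1.7, 100.2]
tcp_rot: [3.142, -0.001, 3.129]
contact_force: [-4.1, 0.2, 15.0]
opening: 0.129
```

Run:
```python
from h import *
mv(542.5,-2.2,101,179.25)
f=r.grab_frame("top");g=r.grab_frame("side")
a=np.hstack([cv2.resize(f["img"][140:200,250:310],(400,400)),cv2.resize(g["img"][190:270,290:370],(400,400))]);cv2.imwrite("pics/e6.png",a)
```

```text
clock 9.3 eef [508.4  -1.7 100.2] yaw 179.3 F [-4.1  0.2 15. ] op 0.129
cm: [-3.41 -0.01 -0.09] turn 0.0
```

View pics/e6.png

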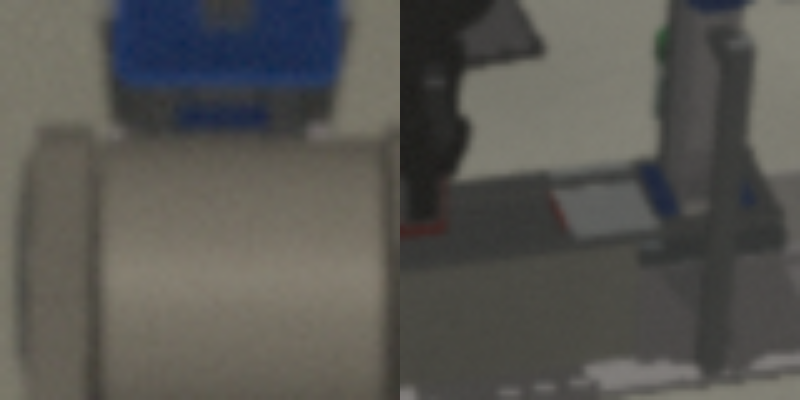

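Request:
move_arm:
  targets: [-1,0,0,-0.05,0,-1,-0.7,0,-0.05,0,-1,-1.4,0,-0.05,0,-1,-2.1,0,-0.05,0,-1,-2.6,0,-0.05,0,-1,-3.0,0,-0.05,0,-1,-3.0,0,-0.05,0,-1,-3.0,0,-0.05,0]

```text
clock: 10.25
eef_pos: [537.9, -2.0, 100.2]
tcp_rot: [3.142, -0.001, 3.129]
contact_force: [-5.4, 0.4, 9.7]
opening: 0.129
```

Request:
move_arm:
  targets: [-1,-0.2,0,0,0,-1,-0.4,0,0,0,-1,-0.4,0,0,0]

```text
clock: 10.55
eef_pos: [541.4, -2.1, 100.2]
tcp_rot: [3.142, -0.002, 3.129]
contact_force: [-6.4, 0.3, 12.6]
opening: 0.136
```

Request:
move_arm:
  targets: [-1,-0.1,0,0,0,-1,-0.2,0,0,0,-1,-0.2,0,0,0]

```text
clock: 10.85
eef_pos: [542.9, -2.1, 100.2]
tcp_rot: [3.142, -0.003, 3.129]
contact_force: [-8.4, -0.6, 13.6]
opening: 0.132
```

Request:
move_arm:
  targets: [-1,-0.1,0,0,0,-1,-0.2,0,0,0,-1,-0.2,0,0,0]

```text
clock: 11.15
eef_pos: [542.9, -2.1, 100.2]
tcp_rot: [3.142, -0.007, 3.129]
contact_force: [-16.3, 0.1, 21.7]
opening: 0.131
```

Firm stop at TCP x 542.9, with 542.5 expected. So the blade is home; I relax and release.

Request:
move_arm:
  targets: [-1,0.15,0,-0.05,0,-1,0.15,0,-0.08,0,-0.9,0.15,0,-0.08,0,-0.7,0.15,0,-0.08,0,-0.5,0.15,0,-0.08,0,-0.4,0.15,0,-0.08,0,-0.4,0.15,0,-0.08,0]

```text
clock: 11.85
eef_pos: [545.1, -2.2, 100.6]
tcp_rot: [-3.142, 0.0, 3.129]
contact_force: [-0.5, -0.3, 0.0]
opening: 0.3
```

Request:
move_arm:
  targets: [-0.4,0,0,-1,0,-0.4,0,0,-3,0,-0.4,0,0,-6,0,-0.4,0,0,-9,0,-0.4,2,0,-13,0,-0.4,6,3,-17,0,-0.4,10,6,-20,0,-0.4,10,6,-20,0,-0.4,10,6,-20,0,-0.4,10,6,-20,0]

```text
clock: 12.85
eef_pos: [446.0, 59.1, 301.2]
tcp_rot: [-3.142, 0.002, 3.13]
contact_force: [0.4, -0.4, -1.0]
opening: 0.3
```

Run:
```python
from h import *
f=r.grab_frame("top");g=r.grab_frame("side")
a=np.hstack([cv2.resize(f["img"][110:240,220:350],(400,400)),cv2.resize(g["img"][190:270,290:370],(400,400))]);cv2.imwrite("pics/e7.png",a)
for p in(f,g):
  for t in("blade","blade_tip"):
    for d in r.mark_of(p,t): print(t,np.round(d["position"],1),round(d["conf"],2))
for c,a,_ in balls(f,(300,150,450,270)): print("T",c.round(1),a,onz(f,c,10)[:2].round(1))
for c,a,_ in balls(g,(250,280,400,410)): print("S",c.round(1),a,onz(g,c,10)[:2].round(1))
mv(463.3,-250.3,60,180)
```

```text
blade [700.  179.5   1.1] 0.7
blade [210.5 365.9  -2.6] 0.67
blade [383.2 221.4  -0.6] 0.59
blade_tip [325.  441.    2.3] 0.91
blade_tip [252.1 195.9  -0.9] 0.67
blade_tip [601.4  -3.6  84.5] 0.24
blade_tip [ 500.7 -245.3   10.5] 0.21
blade [540.   -1.4  82.5] 0.83
blade [212.4 366.    1.1] 0.63
blade [383.9 221.2  -1.5] 0.6
blade_tip [252.1 194.1  -5.3] 0.97
blade_tip [324.  443.4  -2.9] 0.55
T [387. 189.] 21 [ 555.1 -303.8]
T [386.6 203.4] 25 [ 513.4 -301.1]
T [367.7 207. ] 24 [ 503.6 -246.7]
T [369.5 220.5] 24 [ 464.7 -250.7]
T [389.2 221.9] 23 [ 459.9 -307. ]
S [313.3 331.5] 34 [ 500.5 -245.6]
S [296.3 335.9] 37 [ 461.5 -250. ]
S [343.8 348.4] 40 [ 552.2 -302.3]
S [323.9 350.8] 40 [ 509.7 -300.2]
S [300.1 357. ] 41 [ 457.2 -305.8]
clock 13.2 eef [445.8  58.6 299.8] yaw 179.2 F [ 0.1  0.4 -0.8] op 0.297
cm: [ -2.19 -30.86  23.99] turn -0.8
```

View pics/e7.png

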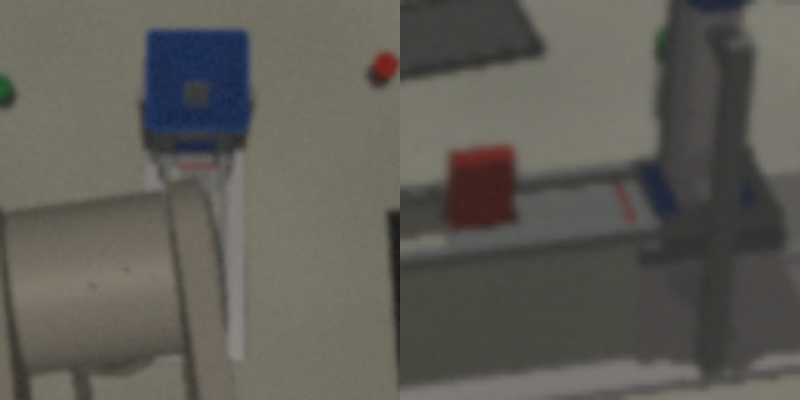

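Request:
move_arm:
  targets: [-0.2,-0.5,-5,0,-0.8,-0.2,-1,-10,0,-0.8,-0.2,-1.5,-15,0,-0.8,-0.2,-2.2,-19.5,2,-0.8,-0.2,-2.2,-24,5,-0.8,-0.2,-2.2,-28,9,-0.8,-0.2,-2.2,-30.9,13,-0.8,-0.2,-2.2,-30.9,18,-0.8,-0.2,-2.2,-30.9,22,-0.8,-0.2,-2.2,-30.9,24,-0.8]

```text
clock: 14.15
eef_pos: [460.9, -249.7, 55.8]
tcp_rot: [3.138, -0.006, -3.142]
contact_force: [0.4, 0.4, 0.8]
opening: 0.4
```

Request:
move_arm:
  targets: [-0.2,0,0,0,0,-0.2,0,0,0,0,-0.2,0,0,0,0]

```text
clock: 14.45
eef_pos: [464.9, -250.8, 62.0]
tcp_rot: [-3.14, 0.002, -3.14]
contact_force: [-0.0, -0.6, -0.3]
opening: 0.397
```

```bash
cat >> h.py <<'E'
def look(n,cs=(270,280,390,390),ct=None):
    f=r.grab_frame("top");g=r.grab_frame("side")
    T=[onz(f,c,10) for c,a,_ in balls(f,(300,150,450,270))]; S=[onz(g,c,10) for c,a,_ in balls(g,(250,300,400,410))]
    print("T",[tuple(int(round(v)) for v in p[:2]) for p in T]); print("S",[tuple(int(round(v)) for v in p[:2]) for p in S])
    im=cv2.resize(g["img"][cs[1]:cs[3],cs[0]:cs[2]],(int(400*(cs[2]-cs[0])/(cs[3]-cs[1])),400),interpolation=cv2.INTER_CUBIC)
    if ct: im=np.hstack([im,cv2.resize(f["img"][ct[1]:ct[3],ct[0]:ct[2]],(int(400*(ct[2]-ct[0])/(ct[3]-ct[1])),400),interpolation=cv2.INTER_CUBIC)[:,:350]])
    cv2.imwrite(f"pics/{n}.png",im)
E
python3 - <<'E'
from h import *
mv(463.1,-250.4,5,180)
look("f1")
E
```

```text
clock 14.4 eef [ 464.9 -250.8   62. ] yaw -179.9 F [-0.  -0.6 -0.3] op 0.397
cm: [0.19 0.05 5.7 ] turn 0.1
T []
S [(500, -247), (461, -252), (552, -303), (509, -302), (457, -306)]
```

View pics/f1.png

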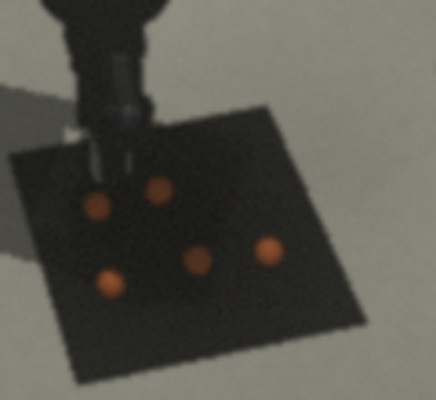

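Request:
move_arm:
  targets: [-0.2,0.1,0,2,0,-0.2,0.1,0,4,0,-0.2,0.1,0,5,0,-0.2,0.1,0,5.5,0,-0.2,0.1,0,5.7,0,-0.2,0.1,0,5.7,0]

```text
clock: 15.15
eef_pos: [463.1, -250.3, 4.0]
tcp_rot: [-3.141, 0.001, -3.14]
contact_force: [0.6, 0.1, -0.3]
opening: 0.402
```

Run:
```python
from h import *
mv(463.1,-250.4,5,180)
look("f2",(280,310,330,360))
```

```text
clock 15.2 eef [ 463.1 -250.3    4. ] yaw -179.9 F [ 0.6  0.1 -0.3] op 0.402
cm: [ 0.   -0.01 -0.1 ] turn 0.1
T []
S [(501, -247), (552, -303), (510, -302), (456, -308)]
```

View pics/f2.png

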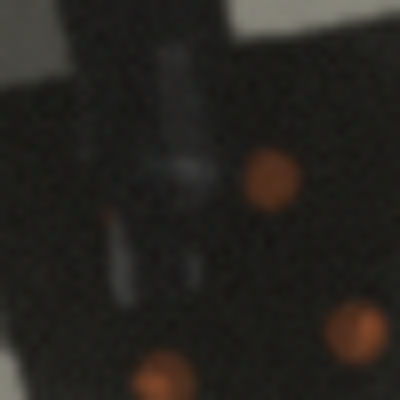

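Request:
move_arm:
  targets: [-0.4,0.1,0,0,0,-0.6,0.1,0,0,0,-0.8,0.1,0,0,0,-1,0.1,0,0,0,-1,0.1,0,0,0,-1,0.1,0,0,0,-1,0.1,0,0,0]
  squeeze: 40

```text
clock: 15.95
eef_pos: [461.9, -250.3, 3.8]
tcp_rot: [-3.141, 0.0, -3.14]
contact_force: [-0.6, -0.9, 5.1]
opening: 0.151
```

Request:
move_arm:
  targets: [-1,0,0,-2,0,-1,0,0,-5,0,-1,0,0,-8,0,-1,0,0,-11,0,-1,0,0,-11,0,-1,0,0,-11,0]

```text
clock: 16.55
eef_pos: [462.0, -250.2, 113.8]
tcp_rot: [-3.141, 0.001, -3.14]
contact_force: [-1.2, 0.4, -0.3]
opening: 0.147
```

Run:
```python
from h import *
mv(653.5,-3.8,310,179.25)
look("f3",(260,260,360,360))
```

```text
clock 16.6 eef [ 462.  -250.2  113.8] yaw -179.9 F [-1.2  0.4 -0.3] op 0.147
cm: [-19.21  24.6  -19.61] turn 0.8
T [(504, -246)]
S [(500, -247), (552, -303), (509, -302), (457, -306)]
```

View pics/f3.png

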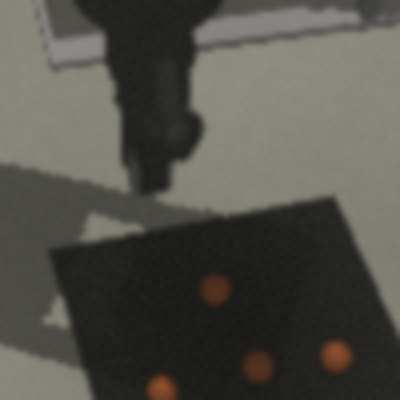

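Request:
move_arm:
  targets: [-1,-2,1,-4,0,-1,-4,3,-8,0.8,-1,-6,6,-12,0.8,-1,-8,9,-16,0.8,-1,-10,12.5,-19,0.8,-1,-12.5,16,-19.6,0.8,-1,-15,19,-19.6,0.8,-1,-17.5,22,-19.6,0.8,-1,-19,24.3,-19.6,0.8,-1,-19.2,24.6,-19.6,0.8]

```text
clock: 17.65
eef_pos: [654.3, -1.0, 307.1]
tcp_rot: [3.141, -0.003, 3.132]
contact_force: [-0.7, -1.5, -1.0]
opening: 0.149
```

Request:
move_arm:
  targets: [-1,0,0,0,0,-1,0,0,0,0,-1,0,0,0,0,-1,0,0,0,0]

```text
clock: 18.05
eef_pos: [653.0, -4.8, 309.7]
tcp_rot: [-3.141, -0.0, 3.128]
contact_force: [0.4, 0.4, -0.3]
opening: 0.147
```

Run:
```python
from h import *
mv(653.5,-3.8,256,179.25)
look("f4",(310,110,400,200),(220,80,340,200))
```

```text
clock 18.1 eef [653.   -4.8 309.7] yaw 179.2 F [ 0.4  0.4 -0.3] op 0.147
cm: [-0.05  0.1   5.37] turn -0.0
T [(556, -304), (513, -301), (504, -246), (460, -307)]
S [(500, -246), (552, -303), (510, -300), (457, -306)]
```

View pics/f4.png

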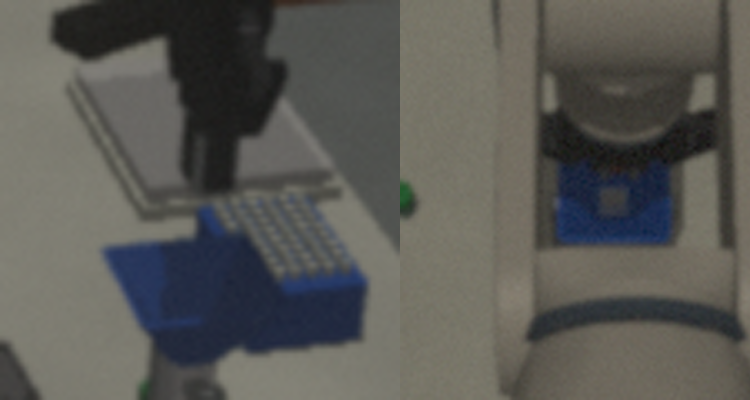

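Request:
move_arm:
  targets: [-1,0,0.1,3,0,-1,0,0.1,5,0,-1,0,0.1,6,0,-1,0,0.1,6.2,0,-1,0,0.1,6.2,0,-1,0,0.1,6.2,0]

```text
clock: 18.75
eef_pos: [654.1, -2.9, 248.8]
tcp_rot: [-3.142, 0.002, 3.129]
contact_force: [0.8, -0.2, -0.1]
opening: 0.148
```

Request:
move_arm:
  targets: [-0.6,0,0,0,0,-0.45,0,0,0,0,-0.45,0,0,0,0,-0.45,0,0,0,0,-0.45,0,0,-2,0,-0.45,0,0,-5,0,-0.45,0,0,-6.5,0,-0.45,0,0,-6.5,0]

```text
clock: 19.55
eef_pos: [654.6, -2.8, 315.1]
tcp_rot: [3.142, 0.004, 3.129]
contact_force: [-0.8, 0.2, -0.9]
opening: 0.276
```

Run:
```python
from h import *
mv(502,-246.5,60,180)
look("f5",(310,150,400,270),(220,80,340,200))
```

```text
clock 19.6 eef [654.6  -2.8 315.1] yaw 179.3 F [-0.8  0.2 -0.9] op 0.276
cm: [ 15.08 -24.55  25.44] turn -0.7
T [(555, -304), (513, -301), (504, -246), (460, -307)]
S [(500, -246), (552, -302), (510, -300), (457, -306)]
```

View pics/f5.png

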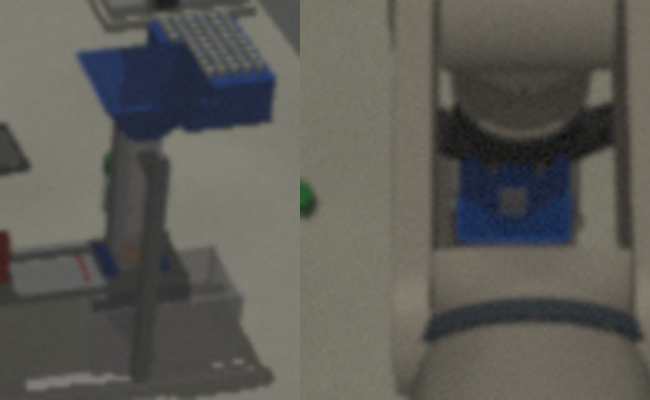

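A faint orange ball shows at the column foot, crop (128,250): the first ball is on the blade. Next is the ball at (502,-246).

Request:
move_arm:
  targets: [-0.2,2.5,-4,0,-0.7,-0.2,5,-8,0,-0.7,-0.2,7.5,-12,2,-0.7,-0.2,10,-16,5,-0.7,-0.2,12.5,-20,8,-0.7,-0.2,15,-23,12,-0.7,-0.2,15.1,-24.5,16,-0.7,-0.2,15.1,-24.5,20,-0.7,-0.2,15.1,-24.5,24,-0.7,-0.2,15.1,-24.5,25.4,-0.7]

```text
clock: 20.65
eef_pos: [495.5, -244.5, 53.7]
tcp_rot: [3.138, -0.007, 3.141]
contact_force: [-0.2, 0.6, -0.2]
opening: 0.4
```

Request:
move_arm:
  targets: [-0.2,0,0,0,0,-0.2,0,0,0,0,-0.2,0,0,0,0,-0.2,0,0,0,0]

```text
clock: 21.05
eef_pos: [500.6, -246.4, 60.4]
tcp_rot: [-3.14, 0.003, -3.141]
contact_force: [-0.6, 0.3, 1.1]
opening: 0.401
```

Run:
```python
from h import *
look("f6")
mv(501,-246.5,5,180)
```

```text
T []
S [(500, -247), (553, -303), (509, -302), (457, -306)]
clock 21.1 eef [ 500.2 -246.2   59.9] yaw -180.0 F [-0.7 -0.5  0.5] op 0.398
cm: [-0.07 -0.02  5.49] turn 0.0
```

Request:
move_arm:
  targets: [-0.2,0,0,2,0,-0.2,0,0,4,0,-0.2,0,0,5,0,-0.2,0,0,5.5,0,-0.2,0,0,5.5,0,-0.4,0,0,5.5,0,-0.6,0,0,5.5,0,-0.8,0,0,5.5,0,-1,0,0,5.5,0,-1,0,0,5.5,0]

```text
clock: 22.15
eef_pos: [499.9, -246.3, 4.2]
tcp_rot: [-3.141, 0.001, 3.141]
contact_force: [-0.7, -0.1, 5.7]
opening: 0.148
```

Request:
move_arm:
  targets: [-1,0,0,0,0,-1,0,0,0,0,-1,0,0,-2,0,-1,0,0,-5,0,-1,0,0,-8,0,-1,0,0,-11,0,-1,0,0,-11,0,-1,0,0,-11,0]

```text
clock: 22.95
eef_pos: [499.5, -246.0, 113.9]
tcp_rot: [-3.141, 0.001, 3.141]
contact_force: [-0.4, 0.6, -1.0]
opening: 0.15
```

Run:
```python
from h import *
look("f7")
mv(653.5,-3.8,310,179.25)
```

```text
T []
S [(552, -303), (510, -302), (457, -306)]
clock 23.1 eef [ 498.6 -245.6  112.5] yaw 180.0 F [-1.4  0.4 -0.5] op 0.148
cm: [-15.46  24.19 -19.75] turn 0.7
```

Request:
move_arm:
  targets: [-1,-1,1,-4,0,-1,-2,3,-8,0.7,-1,-4,6,-12,0.7,-1,-6,9,-16,0.7,-1,-8,12.5,-19,0.7,-1,-10,16,-19.7,0.7,-1,-12,19,-19.7,0.7,-1,-14,22,-19.7,0.7,-1,-15.3,24,-19.7,0.7,-1,-15.5,24.2,-19.7,0.7]

```text
clock: 24.05
eef_pos: [655.0, -1.4, 308.2]
tcp_rot: [3.141, -0.003, 3.132]
contact_force: [0.5, -0.6, -0.8]
opening: 0.152
```

Request:
move_arm:
  targets: [-1,0,0,0,0,-1,0,0,0,0,-1,0,0,0,0,-1,0,0,0,0]

```text
clock: 24.45
eef_pos: [654.1, -4.9, 310.6]
tcp_rot: [-3.141, -0.0, 3.128]
contact_force: [-0.3, -0.1, 0.4]
opening: 0.15
```

Run:
```python
from h import *
mv(653.5,-3.8,248,179.25)
look("f8")
```

```text
clock 24.4 eef [654.1  -4.9 310.6] yaw 179.2 F [-0.3 -0.1  0.4] op 0.150
cm: [0.06 0.11 6.26] turn -0.0
T [(555, -303), (513, -301), (460, -307)]
S [(552, -303), (510, -300), (457, -306)]
```

Request:
move_arm:
  targets: [-1,0,0.1,3,0,-1,0,0.1,5,0,-1,0,0.1,6,0,-1,0,0.1,6.2,0,-1,0,0.1,6.2,0,-1,0,0.1,6.2,0]

```text
clock: 25.15
eef_pos: [655.1, -3.0, 249.9]
tcp_rot: [3.142, 0.002, 3.129]
contact_force: [-0.2, 0.2, 0.1]
opening: 0.15
```

Request:
move_arm:
  targets: [-0.6,0,0,0,0,-0.45,0,0,0,0,-0.45,0,0,0,0,-0.45,0,0,0,0,-0.45,0,0,-2,0,-0.45,0,0,-5,0,-0.45,0,0,-6.5,0,-0.45,0,0,-6.5,0]

```text
clock: 25.95
eef_pos: [655.7, -3.0, 316.2]
tcp_rot: [3.142, 0.005, 3.129]
contact_force: [0.1, 0.7, 0.5]
opening: 0.278
```

Run:
```python
from h import *
look("f9",(310,150,400,270),(220,80,340,200))
mv(511.5,-301,60,180)
```

```text
T [(555, -304), (513, -301), (460, -307)]
S [(552, -303), (510, -300), (457, -306)]
clock 26.1 eef [654.2  -3.  312.9] yaw 179.3 F [ 0.2 -0.2 -0.3] op 0.271
cm: [ 13.89 -29.98  25.3 ] turn -0.7
```

View pics/f9.png

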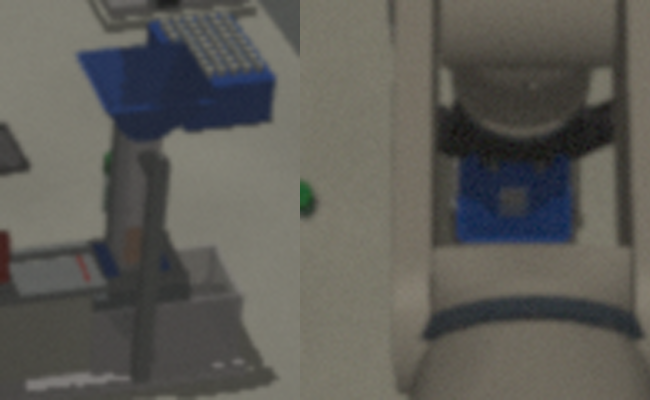

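The orange column at crop (130,245) is now two balls tall. Third ball next.

Request:
move_arm:
  targets: [-0.2,2,-4.5,0,-0.7,-0.2,4,-9,0,-0.7,-0.2,6,-13.5,2,-0.7,-0.2,8,-18,5,-0.7,-0.2,10,-22,8,-0.7,-0.2,12,-26,11,-0.7,-0.2,13.9,-29,15,-0.7,-0.2,13.9,-30,19,-0.7,-0.2,13.9,-30,23,-0.7,-0.2,13.9,-30,25.3,-0.7]

```text
clock: 27.05
eef_pos: [507.7, -300.3, 55.1]
tcp_rot: [3.138, -0.006, 3.14]
contact_force: [-0.1, 0.7, 1.0]
opening: 0.403
```

Request:
move_arm:
  targets: [-0.2,0,0,0,0,-0.2,0,0,0,0,-0.2,0,0,0,0,-0.2,0,0,0,0]

```text
clock: 27.45
eef_pos: [512.9, -301.6, 62.3]
tcp_rot: [-3.14, 0.002, -3.141]
contact_force: [0.1, -0.9, -0.4]
opening: 0.398
```

Run:
```python
from h import *
look("g1")
mv(511,-301,5,180)
```

```text
T []
S [(552, -304), (509, -302), (457, -307)]
clock 27.6 eef [ 512.6 -301.5   62. ] yaw -180.0 F [0.8 0.5 0.7] op 0.398
cm: [0.17 0.06 5.7 ] turn 0.0
```

Request:
move_arm:
  targets: [-0.2,0.15,0,2,0,-0.2,0.15,0,4,0,-0.2,0.15,0,5,0,-0.2,0.15,0,5.7,0,-0.2,0.15,0,5.7,0,-0.4,0.15,0,5.7,0,-0.6,0.15,0,5.7,0,-0.8,0.15,0,5.7,0,-1,0.15,0,5.7,0,-1,0.15,0,5.7,0]

```text
clock: 28.55
eef_pos: [510.8, -301.6, 4.2]
tcp_rot: [-3.141, 0.001, 3.141]
contact_force: [-0.1, 0.1, 5.6]
opening: 0.148
```

Request:
move_arm:
  targets: [-1,0,0,0,0,-1,0,0,0,0,-1,0,0,-2,0,-1,0,0,-5,0,-1,0,0,-8,0,-1,0,0,-11,0,-1,0,0,-11,0,-1,0,0,-11,0]

```text
clock: 29.35
eef_pos: [510.3, -301.3, 114.0]
tcp_rot: [-3.141, 0.001, 3.141]
contact_force: [-0.4, -0.1, -0.4]
opening: 0.147
```

Run:
```python
from h import *
look("g2")
mv(653.5,-3.8,310,179.25)
```

```text
T [(555, -304)]
S [(551, -304), (457, -307)]
clock 29.4 eef [ 509.4 -300.8  112.5] yaw 180.0 F [ 0.2 -0.2 -0.7] op 0.147
cm: [-14.37  29.72 -19.75] turn 0.7
```

Request:
move_arm:
  targets: [-1,-1,2,-4,0,-1,-2,5,-8,0.7,-1,-4,9,-11,0.7,-1,-5.5,12.5,-14,0.7,-1,-7,16,-17,0.7,-1,-9,19.5,-19.5,0.7,-1,-11,23,-19.7,0.7,-1,-13,27,-19.7,0.7,-1,-14.2,29.5,-19.7,0.7,-1,-14.4,29.7,-19.7,0.7]

```text
clock: 30.45
eef_pos: [654.8, -1.0, 308.4]
tcp_rot: [3.141, -0.003, 3.132]
contact_force: [-0.8, -0.4, -0.3]
opening: 0.151
```

Request:
move_arm:
  targets: [-1,0,0,0,0,-1,0,0,0,0,-1,0,0,0,0,-1,0,0,0,0]

```text
clock: 30.85
eef_pos: [653.9, -5.3, 310.6]
tcp_rot: [-3.141, -0.0, 3.128]
contact_force: [-0.6, -0.3, -0.0]
opening: 0.15
```

Run:
```python
from h import *
mv(653.5,-3.8,248,179.25)
look("g3")
```

```text
clock 30.9 eef [653.9  -5.3 310.6] yaw 179.2 F [-0.6 -0.3 -0. ] op 0.150
cm: [0.05 0.15 6.26] turn -0.0
T [(555, -303), (460, -307)]
S [(552, -302), (457, -306)]
```

Request:
move_arm:
  targets: [-1,0,0.1,3,0,-1,0,0.1,5,0,-1,0,0.1,6,0,-1,0,0.1,6.2,0,-1,0,0.1,6.2,0,-1,0,0.1,6.2,0]

```text
clock: 31.55
eef_pos: [654.9, -3.3, 249.8]
tcp_rot: [-3.142, 0.002, 3.129]
contact_force: [0.1, 0.6, -0.1]
opening: 0.148
```

Request:
move_arm:
  targets: [-0.6,0,0,0,0,-0.45,0,0,0,0,-0.45,0,0,0,0,-0.45,0,0,0,0,-0.45,0,0,-2,0,-0.45,0,0,-5,0,-0.45,0,0,-6.5,0,-0.45,0,0,-6.5,0]

```text
clock: 32.35
eef_pos: [655.5, -3.3, 316.2]
tcp_rot: [3.142, 0.005, 3.129]
contact_force: [-0.3, -0.5, -0.4]
opening: 0.274
```

Run:
```python
from h import *
look("g4",(310,150,400,270),(220,80,340,200))
mv(458.5,-306.5,60,180)
```

```text
T [(555, -304), (460, -307)]
S [(552, -302), (457, -306)]
clock 32.5 eef [654.1  -3.3 312.9] yaw 179.3 F [ 0.1  0.1 -0.1] op 0.276
cm: [ 19.17 -30.56  25.3 ] turn -0.7
```

View pics/g4.png

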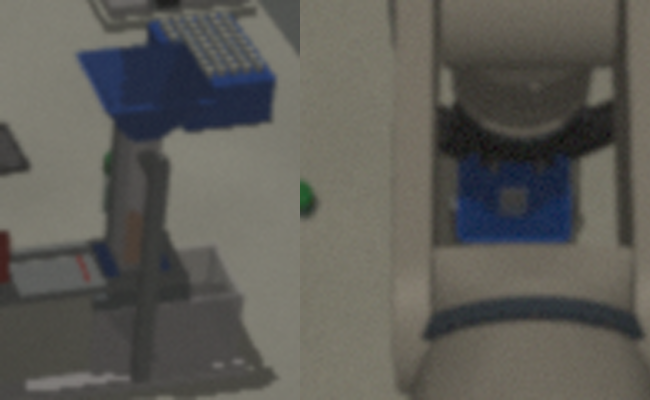

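Three balls stacked; the orange reaches up to crop row 210. Fourth ball at (458.5,-306.5).

Request:
move_arm:
  targets: [-0.2,2.8,-4,0,-0.7,-0.2,5.6,-8,0,-0.7,-0.2,8.4,-12,1,-0.7,-0.2,11,-16,3,-0.7,-0.2,13.5,-20,5,-0.7,-0.2,16,-24,8,-0.7,-0.2,18,-27.5,11,-0.7,-0.2,19.2,-30,15,-0.7,-0.2,19.2,-30.6,19,-0.7,-0.2,19.2,-30.6,23,-0.7]

```text
clock: 33.45
eef_pos: [456.4, -307.7, 80.5]
tcp_rot: [3.141, -0.002, 3.139]
contact_force: [0.5, -0.6, -0.2]
opening: 0.403
```

Request:
move_arm:
  targets: [-0.2,0,0,2.3,0,-0.2,0,0,2.3,0,-0.2,0,0,2.3,0,-0.2,0,0,2.3,0,-0.2,0,0,2.3,0]

```text
clock: 33.95
eef_pos: [459.4, -307.3, 62.0]
tcp_rot: [-3.14, 0.002, -3.141]
contact_force: [-0.1, 1.3, -0.1]
opening: 0.397
```

Run:
```python
from h import *
look("g5")
mv(458,-307,5,180)
```

```text
T [(556, -304)]
S [(552, -303), (457, -307)]
clock 34.0 eef [ 459.2 -307.2   61.8] yaw -180.0 F [0.7 0.5 0.3] op 0.403
cm: [0.13 0.03 5.68] turn 0.0
```

Request:
move_arm:
  targets: [-0.2,0.1,0,2,0,-0.2,0.1,0,4,0,-0.2,0.1,0,5,0,-0.2,0.1,0,5.7,0,-0.2,0.1,0,5.7,0,-0.4,0.1,0,5.7,0,-0.6,0.1,0,5.7,0,-0.8,0.1,0,5.7,0,-1,0.1,0,5.7,0,-1,0.1,0,5.7,0]

```text
clock: 35.05
eef_pos: [458.0, -307.3, 4.2]
tcp_rot: [-3.141, 0.001, 3.141]
contact_force: [-0.1, -0.4, 5.4]
opening: 0.146
```

Request:
move_arm:
  targets: [-1,0,0,0,0,-1,0,0,0,0,-1,0,0,-2,0,-1,0,0,-5,0,-1,0,0,-8,0,-1,0,0,-11,0,-1,0,0,-11,0,-1,0,0,-11,0]

```text
clock: 35.85
eef_pos: [457.6, -306.9, 113.9]
tcp_rot: [-3.141, 0.001, 3.141]
contact_force: [0.2, 0.0, -0.1]
opening: 0.148
```

Run:
```python
from h import *
look("g6")
mv(653.5,-3.8,310,179.25)
```

```text
T [(556, -305)]
S [(552, -303)]
clock 36.0 eef [ 456.8 -306.4  112.6] yaw 180.0 F [ 0.3 -0.1 -0.8] op 0.146
cm: [-19.64  30.28 -19.74] turn 0.7
```

Request:
move_arm:
  targets: [-1,-2,2,-4,0,-1,-4,5,-8,0.7,-1,-6,9,-11,0.7,-1,-8,12.5,-14,0.7,-1,-10,16,-17,0.7,-1,-12,19.5,-19.5,0.7,-1,-14.5,23,-19.7,0.7,-1,-17,26.5,-19.7,0.7,-1,-19,29.5,-19.7,0.7,-1,-19.6,30.3,-19.7,0.7]

```text
clock: 36.95
eef_pos: [654.6, -0.7, 308.3]
tcp_rot: [3.141, -0.002, 3.132]
contact_force: [0.5, -1.0, -0.4]
opening: 0.146
```

Request:
move_arm:
  targets: [-1,0,0,0,0,-1,0,0,0,0,-1,0,0,0,0,-1,0,0,0,0]

```text
clock: 37.35
eef_pos: [653.0, -5.1, 310.6]
tcp_rot: [-3.141, -0.0, 3.128]
contact_force: [-0.3, 0.4, 0.1]
opening: 0.152
```

Run:
```python
from h import *
mv(653.5,-3.8,248,179.25)
look("g7")
```

```text
clock 37.4 eef [653.   -5.1 310.6] yaw 179.2 F [-0.3  0.4  0.1] op 0.152
cm: [-0.05  0.14  6.26] turn -0.0
T [(555, -304)]
S [(552, -302)]
```

Request:
move_arm:
  targets: [-1,0,0.1,3,0,-1,0,0.1,5,0,-1,0,0.1,6,0,-1,0,0.1,6.2,0,-1,0,0.1,6.2,0,-1,0,0.1,6.2,0]

```text
clock: 38.05
eef_pos: [654.3, -3.0, 249.8]
tcp_rot: [-3.142, 0.002, 3.129]
contact_force: [-0.7, 0.2, -0.8]
opening: 0.15
```

Request:
move_arm:
  targets: [-0.6,0,0,0,0,-0.45,0,0,0,0,-0.45,0,0,0,0,-0.45,0,0,0,0,-0.45,0,0,-2,0,-0.45,0,0,-5,0,-0.45,0,0,-6.5,0,-0.45,0,0,-6.5,0]

```text
clock: 38.85
eef_pos: [654.8, -2.9, 316.2]
tcp_rot: [3.142, 0.004, 3.129]
contact_force: [-0.0, -0.6, -0.4]
opening: 0.274
```

Run:
```python
from h import *
look("g8",(310,150,400,270),(220,80,340,200))
mv(553.5,-303.5,60,180)
```

```text
T [(555, -304)]
S [(552, -302)]
clock 39.0 eef [653.3  -2.9 312.9] yaw 179.3 F [-0.8 -0.4 -0.3] op 0.272
cm: [  9.6  -30.18  25.3 ] turn -0.7
```

View pics/g8.png

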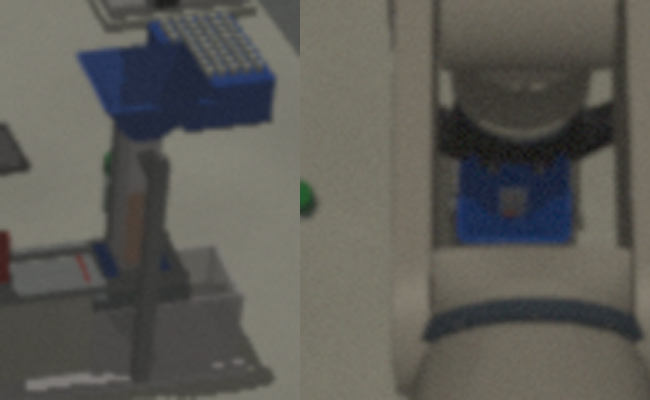

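Four balls stacked; the orange reaches up to crop row 192 and also shows through the funnel. Fifth ball.

Request:
move_arm:
  targets: [-0.2,1.5,-4.5,0,-0.7,-0.2,3,-9,0,-0.7,-0.2,4.5,-13.5,2,-0.7,-0.2,6,-18,4,-0.7,-0.2,7.5,-22,7,-0.7,-0.2,9,-26,10,-0.7,-0.2,9.6,-29,14,-0.7,-0.2,9.6,-30.2,18,-0.7,-0.2,9.6,-30.2,22,-0.7,-0.2,9.6,-30.2,25.3,-0.7]

```text
clock: 39.95
eef_pos: [551.3, -303.4, 56.5]
tcp_rot: [3.14, -0.004, 3.14]
contact_force: [0.5, -0.5, 0.4]
opening: 0.401
```

Request:
move_arm:
  targets: [-0.2,0,0,0,0,-0.2,0,0,0,0,-0.2,0,0,0,0,-0.2,0,0,0,0]

```text
clock: 40.35
eef_pos: [555.1, -304.1, 62.6]
tcp_rot: [-3.14, 0.003, -3.141]
contact_force: [0.3, -0.0, 0.1]
opening: 0.4
```

Run:
```python
from h import *
look("h1")
mv(553,-303.7,5,180)
```

```text
T []
S [(552, -304)]
clock 40.5 eef [ 554.8 -304.    62.2] yaw -180.0 F [-0.5  0.1  0.3] op 0.400
cm: [0.19 0.04 5.72] turn 0.0
```

Request:
move_arm:
  targets: [-0.2,0.15,0,2,0,-0.2,0.15,0,4,0,-0.2,0.15,0,5,0,-0.2,0.15,0,5.7,0,-0.2,0.15,0,5.7,0,-0.4,0.15,0,5.7,0,-0.6,0.15,0,5.7,0,-0.8,0.15,0,5.7,0,-1,0.15,0,5.7,0,-1,0.15,0,5.7,0]

```text
clock: 41.45
eef_pos: [552.9, -304.0, 4.3]
tcp_rot: [-3.141, 0.001, 3.141]
contact_force: [0.4, -0.6, 4.2]
opening: 0.146
```

Request:
move_arm:
  targets: [-1,0,0,0,0,-1,0,0,0,0,-1,0,0,-2,0,-1,0,0,-5,0,-1,0,0,-8,0,-1,0,0,-11,0,-1,0,0,-11,0,-1,0,0,-11,0]

```text
clock: 42.25
eef_pos: [552.4, -303.8, 114.0]
tcp_rot: [-3.141, 0.001, 3.141]
contact_force: [0.6, 0.4, -0.6]
opening: 0.15
```

Run:
```python
from h import *
look("h2")
mv(653.5,-3.8,310,179.25)
```

```text
T []
S []
clock 42.4 eef [ 551.5 -303.2  112.4] yaw 180.0 F [-0.9  0.5 -0.3] op 0.148
cm: [-10.16  29.96 -19.75] turn 0.7
```

Request:
move_arm:
  targets: [-1,-0.5,2,-4,0,-1,-1,5,-8,0.7,-1,-2,9,-11,0.7,-1,-3,12.5,-14,0.7,-1,-4.5,16,-17,0.7,-1,-6,19.5,-19.5,0.7,-1,-7.5,23,-19.7,0.7,-1,-9,26.5,-19.7,0.7,-1,-10,29.5,-19.7,0.7,-1,-10.2,30,-19.7,0.7]

```text
clock: 43.35
eef_pos: [654.7, -0.4, 308.5]
tcp_rot: [3.141, -0.003, 3.132]
contact_force: [0.6, -0.7, 0.1]
opening: 0.149
```

Request:
move_arm:
  targets: [-1,0,0,0,0,-1,0,0,0,0,-1,0,0,0,0,-1,0,0,0,0]

```text
clock: 43.75
eef_pos: [654.1, -4.9, 310.5]
tcp_rot: [-3.141, -0.0, 3.128]
contact_force: [0.1, 0.6, 0.1]
opening: 0.151
```

Run:
```python
from h import *
mv(653.5,-3.8,248,179.25)
look("h3",(220,100,420,400))
```

```text
clock 43.8 eef [654.1  -4.9 310.5] yaw 179.2 F [0.1 0.6 0.1] op 0.151
cm: [0.06 0.11 6.25] turn -0.0
T []
S []
```

Request:
move_arm:
  targets: [-1,0,0.1,3,0,-1,0,0.1,5,0,-1,0,0.1,6,0,-1,0,0.1,6.2,0,-1,0,0.1,6.2,0,-1,0,0.1,6.2,0]

```text
clock: 44.45
eef_pos: [655.1, -2.8, 249.8]
tcp_rot: [3.142, 0.002, 3.129]
contact_force: [-0.6, 0.2, -0.7]
opening: 0.15
```

Request:
move_arm:
  targets: [-0.6,0,0,0,0,-0.45,0,0,0,0,-0.45,0,0,0,0,-0.45,0,0,0,0,-0.45,0,0,-2,0,-0.45,0,0,-5,0,-0.45,0,0,-6.5,0,-0.45,0,0,-6.5,0]

```text
clock: 45.25
eef_pos: [655.6, -2.7, 316.1]
tcp_rot: [3.142, 0.004, 3.129]
contact_force: [1.1, 0.0, -0.1]
opening: 0.277
```

Run:
```python
from h import *
look("h4",(310,150,400,270),(220,80,340,200))
mv(542.5,-2.3,180,179.25)
```

```text
T []
S []
clock 45.4 eef [654.2  -2.7 312.9] yaw 179.3 F [ 0.4  0.2 -0.8] op 0.279
cm: [11.16 -0.1  13.3 ] turn 0.0
```

View pics/h4.png

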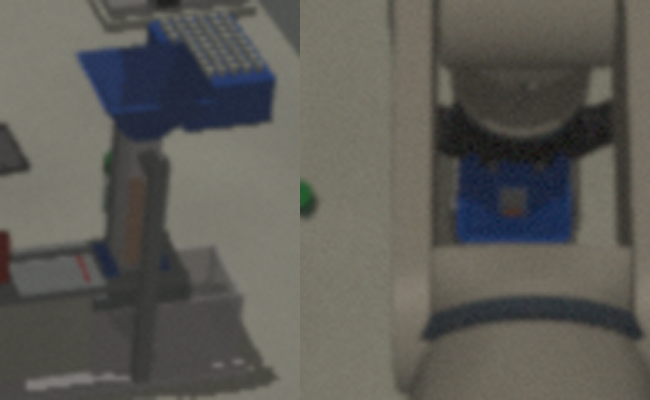

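All five are stacked, with the orange reaching crop row 175. The jar and mat are empty. Going to the tab.

Request:
move_arm:
  targets: [-0.4,4,0,0,0,-0.4,8,0,0,0,-0.4,11.2,0,0,0,-0.4,11.2,0,3,0,-0.4,11.2,0,7,0,-0.4,11.2,0,11,0,-0.4,11.2,0,13.3,0,-0.4,11.2,0,13.3,0,-0.4,11.2,0,13.3,0,-0.4,11.2,0,13.3,0]

```text
clock: 46.35
eef_pos: [543.2, -1.3, 181.7]
tcp_rot: [-3.142, 0.002, 3.129]
contact_force: [0.1, 0.3, -0.9]
opening: 0.299
```

Run:
```python
from h import *
look("i1",(290,170,370,270))
mv(542.5,-2.3,101.5,179.25)
```

```text
T []
S []
clock 46.5 eef [543.4  -1.3 182. ] yaw 179.3 F [ 0.4 -0.  -0.1] op 0.302
cm: [ 0.1  -0.1   8.05] turn 0.0
```

View pics/i1.png

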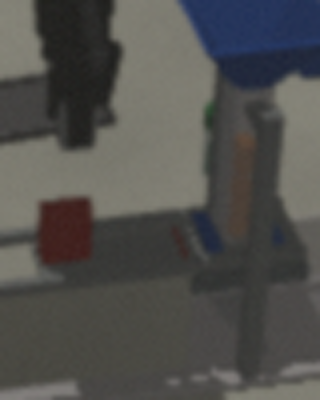

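Request:
move_arm:
  targets: [-0.3,0.1,-0.1,3,0,-0.3,0.1,-0.1,5,0,-0.3,0.1,-0.1,7,0,-0.3,0.1,-0.1,8,0,-0.3,0.1,-0.1,8,0,-0.3,0.1,-0.1,8,0]

```text
clock: 47.05
eef_pos: [542.1, -2.3, 101.5]
tcp_rot: [3.142, 0.001, 3.129]
contact_force: [0.6, 0.5, 0.3]
opening: 0.349
```

Request:
move_arm:
  targets: [-0.6,0,0,0,0,-0.8,0,0,0,0,-1,0,0,0,0,-1,0,0,0,0,-1,0,0,0,0,-1,0,0,0,0]
  squeeze: 70

```text
clock: 47.65
eef_pos: [542.2, -2.3, 101.9]
tcp_rot: [-3.142, 0.002, 3.129]
contact_force: [-1.0, 0.2, 6.1]
opening: 0.125
```

Run:
```python
from h import *
look("i2",(290,170,370,270))
mv(458,-1,101.5,179.25)
```

```text
T []
S []
clock 47.8 eef [542.2  -2.3 101.9] yaw 179.3 F [-1.4 -0.2  6. ] op 0.129
cm: [8.42 0.03 0.02] turn 0.0
```

View pics/i2.png

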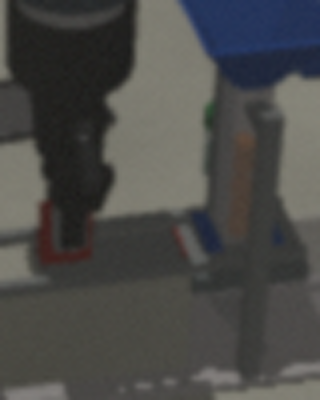

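Gripped; the stack is intact. Pulling the blade straight back.

Request:
move_arm:
  targets: [-1,3,0,0,0,-1,7,0,0,0,-1,9,0,0,0,-1,9,0,0,0,-1,9,0,0,0,-1,9,0,0,0,-1,9,0,0,0]

```text
clock: 48.45
eef_pos: [450.8, -1.2, 101.6]
tcp_rot: [-3.142, -0.002, 3.129]
contact_force: [-9.7, 0.0, 19.2]
opening: 0.125
```

Run:
```python
from h import *
look("j1",(250,150,400,270))
mv(458,-1,180,179.25)
```

```text
T []
S []
clock 48.5 eef [450.8  -1.2 101.6] yaw 179.3 F [-8.9 -0.5 20.2] op 0.125
cm: [-0.7   0.03 -7.85] turn 0.0
```

View pics/j1.png

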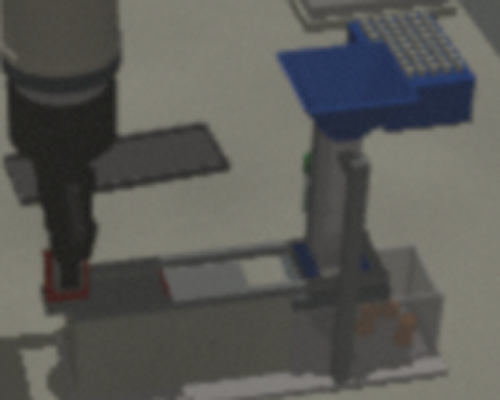

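The balls lie in the jar, around crop (385,325), and the column is clear. Lifting the blade and taking it to the rest.

Request:
move_arm:
  targets: [-1,0,0,-1,0,-1,0,0,-3,0,-1,0,0,-6,0,-1,0,0,-8,0,-1,0,0,-8,0,-1,0,0,-8,0]

```text
clock: 49.15
eef_pos: [451.8, -1.2, 180.8]
tcp_rot: [3.142, 0.001, 3.129]
contact_force: [0.2, -0.8, -1.0]
opening: 0.13
```

Run:
```python
from h import *
look("j2",(220,150,400,270))
mv(488,269,120,183.4)
```

```text
T []
S []
clock 49.2 eef [450.9  -1.2 179.7] yaw 179.3 F [-0.7 -1.2 -0.4] op 0.125
cm: [-3.39 27.06  5.97] turn -4.1
```

View pics/j2.png

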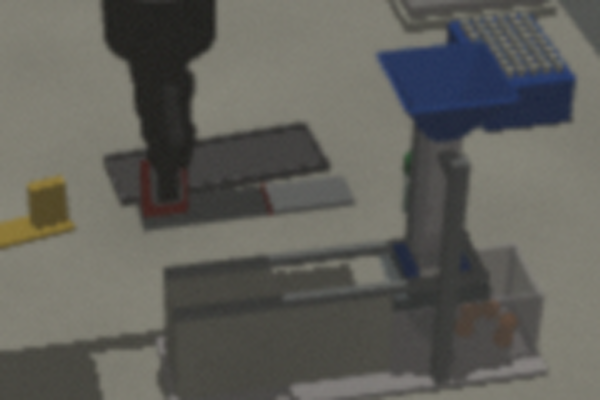

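Request:
move_arm:
  targets: [-1,0,3,0,0,-1,0,7,0,-1,-1,0,11,0,-2,-1,-1,15,0,-4.1,-1,-2,19,2,-4.1,-1,-3,23,4,-4.1,-1,-3.4,26,6,-4.1,-1,-3.4,27.1,6,-4.1,-1,-3.4,27.1,6,-4.1,-1,-3.4,27.1,6,-4.1]

```text
clock: 50.25
eef_pos: [488.4, 268.5, 120.6]
tcp_rot: [-3.141, -0.001, -3.082]
contact_force: [0.3, -0.1, -0.1]
opening: 0.123
```

Request:
move_arm:
  targets: [-1,0,0,2,0,-1,0,0,4,0,-1,0,0,6,0,-1,0,0,7,0,-1,0,0,7,0,-1,0,0,7,0]

```text
clock: 50.85
eef_pos: [489.3, 269.0, 51.4]
tcp_rot: [3.141, 0.001, -3.083]
contact_force: [-0.1, 1.1, -0.7]
opening: 0.126
```

Run:
```python
from h import *
mv(488,269,21,183.4)
look("k1",(230,160,330,230),(160,140,230,240))
```

```text
clock 50.9 eef [489.3 269.   51.4] yaw -176.7 F [-0.1  1.1 -0.7] op 0.126
cm: [0.13 0.01 3.04] turn -0.1
T []
S []
```

View pics/k1.png

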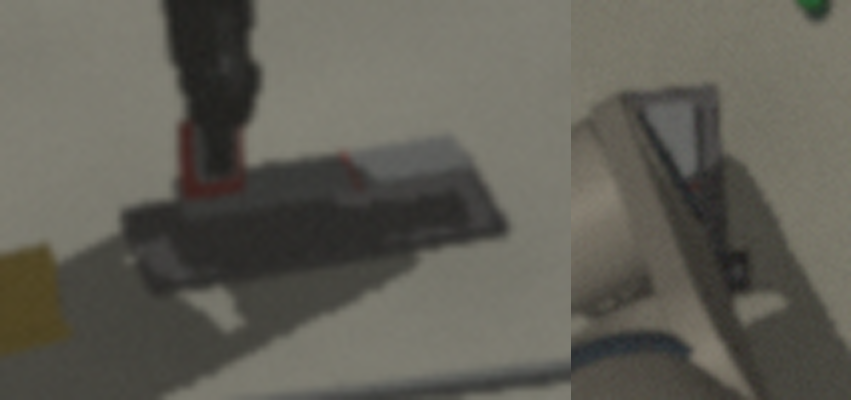

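Request:
move_arm:
  targets: [-1,0,0,1,0,-1,0,0,2,0,-1,0,0,2.5,0,-1,0,0,2.9,0,-1,0,0,3.1,0,-1,0,0,3.1,0]

```text
clock: 51.55
eef_pos: [488.4, 269.2, 20.6]
tcp_rot: [-3.141, -0.001, -3.082]
contact_force: [-5.7, -3.9, 18.2]
opening: 0.125
```

Run:
```python
from h import *
mv(488,269,20,183.4)
look("k2",(230,160,330,230),(160,140,230,240))
```

```text
clock 51.5 eef [488.4 269.2  20.6] yaw -176.6 F [-5.7 -3.9 18.2] op 0.125
cm: [ 0.04 -0.01  0.06] turn -0.0
T []
S []
```

View pics/k2.png

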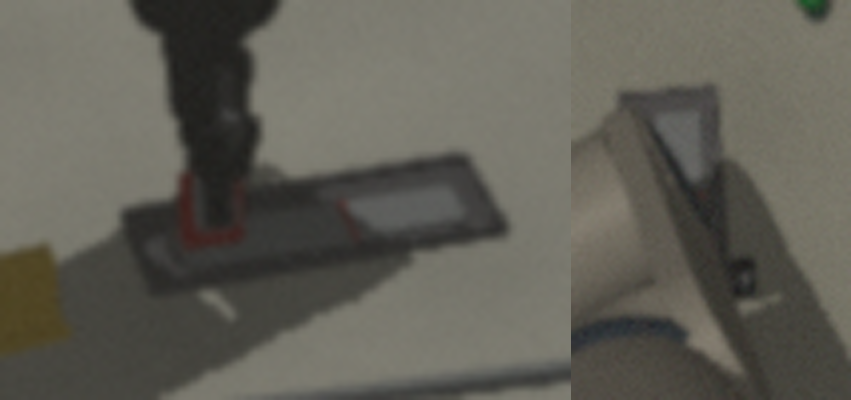

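The blade is down inside the tray with 18 N of contact. Releasing and backing off.

Request:
move_arm:
  targets: [-1,0,0,-0.1,0,-0.9,0,0,-0.1,0,-0.7,0,0,-0.1,0,-0.5,0,0,-0.1,0,-0.3,0,0,-0.1,0,-0.3,0,0,-0.1,0,-0.3,0,0,-0.1,0]

```text
clock: 52.35
eef_pos: [488.7, 269.4, 20.5]
tcp_rot: [-3.142, -0.0, -3.082]
contact_force: [-0.0, 0.5, -0.0]
opening: 0.347
```

Request:
move_arm:
  targets: [-0.3,0,0,-1,0,-0.3,0,0,-3,0,-0.3,0,0,-6,0,-0.3,0,0,-10,0,-0.3,3,0,-14,0,-0.3,8,0,-18,0,-0.3,12,0,-20,0,-0.3,16,0,-20,0,-0.3,16,0,-20,0,-0.3,16,0,-20,0]

```text
clock: 53.35
eef_pos: [328.6, 260.1, 221.7]
tcp_rot: [3.14, 0.002, -3.081]
contact_force: [0.6, 0.1, -0.5]
opening: 0.35
```

Run:
```python
from h import *
mv(488,269,200,183.4)
look("k3",(230,140,420,320),(160,110,350,240))
f=r.grab_frame("top"); save("k4",f); g=r.grab_frame("side"); save("k5",g,(330,200,400,270),8)
for d in r.outline_of(f,"blade")[:1]: print(rects(f,d["region"],5))
for d in r.mark_of(g,"ball1"): print(np.round(d["position"],0),round(d["conf"],2))
for t in("vial_green","vial_red"): print(t,[np.round(d["position"]) for p in(f,g) for d in r.mark_of(p,t)])
```

```text
clock 53.4 eef [328.6 260.1 221.7] yaw -176.5 F [ 0.6  0.1 -0.5] op 0.350
cm: [-15.96  -0.08   2.2 ] turn 0.1
T []
S []
((226.15786743164062, 368.4085998535156), (59.02002716064453, 35.588680267333984), 34.2745246887207)
vial_green [array([702., 180.,  -0.]), array([698., 174.,  -0.])]
vial_red [array([ 712., -179.,    2.]), array([ 713., -178.,    1.])]
```

View pics/k3.png

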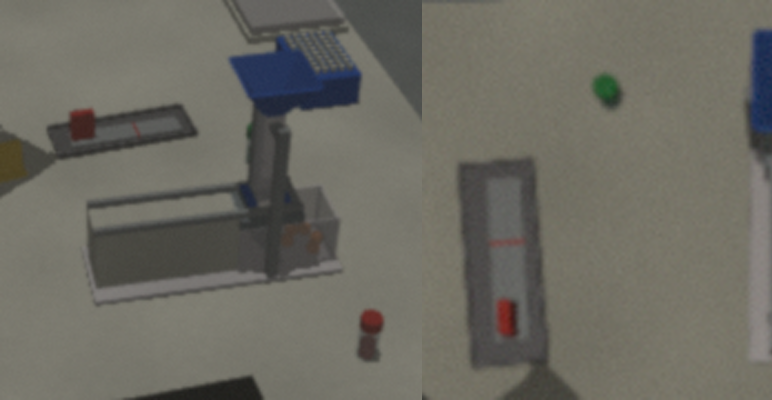

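View pics/k5.png

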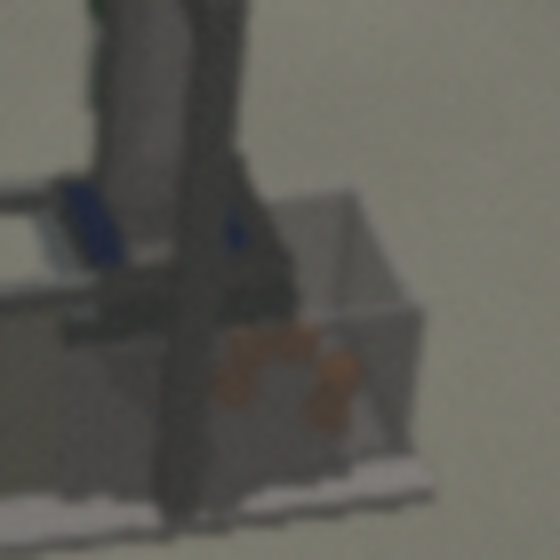

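View pics/k4.png

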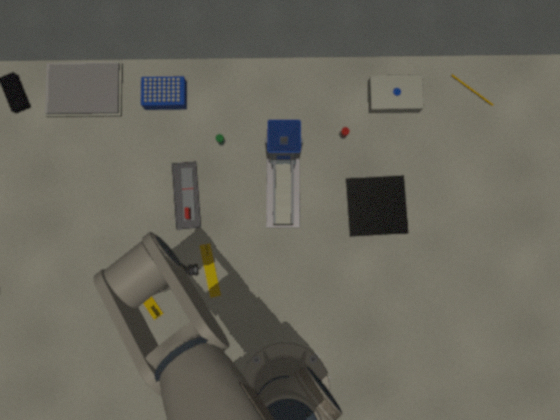

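Five orange blobs show in the jar, at crop (235,385), (250,340), (295,340), (340,370) and (328,408). The blade lies flat in its tray, and the mat and column are empty. Both vials stand where they were and the gripper is clear, so I hand in.

```bash
python3 -c "
from rig import r
print(r.sign_off())"
```

```text
the job is handed in; nothing more can be done
None
```

The job is done and handed in at about 54 s on the robot's clock. I took the red-tabbed blade from its rest and slid it in until it met the end stop. The arm stopped at x 542.9 mm, against 542.5 expected. I dropped all five balls into the column on the blade one at a time, then pulled the blade out in one stroke. It is now back in the grey rest.

**Last checks:**
- **Balls:** the jar shows five orange balls, and the mat and column are empty. I counted them by eye in an enlarged side picture, because the colour search did not cover the jar and the network reported no balls there.
- **Blade:** it lies flat inside the tray in both camera views. The network's blade outline in the last top picture picked out a yellow look-alike, so this too rests on the pictures.
- **Vials:** both stand where they were, within the networks' measuring error.
- **Gripper:** it was clear of everything at hand-in.

I saw no grip slip and no ball knocked aside. The highest wrist-force component I read was about 22 N, while pressing the blade against the stop.

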